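Load the ball dispenser and hold its shutter open at the pointer

ROBOT

A 7-joint arm with a two-finger parallel gripper is mounted at the origin on the work surface. World frame = base frame: x ahead of the robot, y to its left, z up, the work surface at z = 0. Lengths are in m, angles in rad, forces in N, time in s.
With the tool pointing down it reaches from about 0.4 to 0.9 m from the base axis. Payload 5.6 kg.
Tool frame: the origin (TCP) lies midway between the tips of the shut fingers; the grasp point (between the pads) lies 19 mm behind it; z points along the fingers, y is the line along which they close (so a half turn about z gives the same grasp; the last joint's range is limited). The gripper opens to 92 mm and grips with 3 to 60 N. Pads are 20 mm wide; open, the fingers measure 128 mm over their backs; the gripper's body (75 mm by 189 mm) begins 69 mm behind the grasp point.
Start: joints at [-1.279, 0.468, -0.012, 1.603, 0.006, 1.071, -0.056], TCP at [0.214, 0.614, 0.215] pointing down, gripper open.
Joint ranges: [-2.53, 2.53], [-0.31, 2.02], [-1.57, 1.55], [0.28, 2.44], [-1.29, 4.43], [0.15, 1.84], [-2.92, 2.92]. Speed limits (rad/s): [2.57, 2.57, 3.14, 3.14, 3.14, 3.14, 3.14].

INTERFACE

Orientations are given as a unit quaternion [w, x, y, z].
In Python, from cell import get_state, cams, job_done gives the robot as it stands. The module is installed in compiled form; this text tells all that it offers.
- The arm moves only by the tool step_arm, never from a script. Its argument "plan" is a list of rows, each a list of 4 numbers: the shift along the world's x, y, z in m, then the turn about the world's z in degrees. A call has 1 to 8 rows; each row shifts and turns the commanded pose from where the row before left it; what a row does not reach is not made up. A row lasts 1/8 s, in which the tool goes at most 62.5 mm and 10.7 degrees, less where a joint would pass 70% of its speed; a pose out of reach is approached as far as the arm can. A call is refused whole if a number of a shift passes 0.0625 or a number of a turn 10.7, either way. A call with a gripper value outside its range is refused whole. "hand" is the opening, from 0 (shut) to 1 (fully open), set as the call begins (left out, the last holds). The fingers move at their own pace and stop on an object; the grip force is fixed at half the most. Time passes only in rows, so rows that do not move let the fingers close. It gives the time, the measured TCP pose, the force, the opening and the grip force at its end, in the units of the state.
- get_state(): the state, without advancing time (a new reading comes with each control period).
- cams.get_image(name): name is "scene" or "side" or "wrist"; returns a dict with "pixels" (420x560x3 uint8, blue, green, red), "fx", "fy", "cx", "cy" (pixels), "xyz" and "rotation" of the camera in the world; the wrist camera has in their place "hand_eye" (4x4, takes a point from camera to tool coordinates, whose origin is the TCP and whose axes are the flange's). Camera axes: x right, y up, looking along -z (the intrinsics and any distortion apply to the point x, -y, -z); pixel columns grow to the right and rows downward; lengths in m; the calibration is good to about 2 mm. A picture is of the moment at which its call begins: read the wrist's pose just before it. There is no depth.
- job_done(): hands the job in; it is judged then, once.
Trained networks look in the newest picture that a camera, given by its name, has taken for a name from the list of things; names that differ only in an ending like _2 or _b are one class to them, and where a whole thing is asked for, a point or a joint stands for the part that bears it (a point fixed in the world has none). Each returns a list of dicts, best first, with "conf" (0 to 1); they miss things now and then, are a little off and sometimes report something else, mostly with a low value. They report only what shows in the picture. A call takes as long as a camera call. They do not tell look-alikes from the thing itself.
- cams.find_in(target, camera): "extent" ([left, top, right, bottom] in pixels, round what is visible of it).
The state is a dict: "time": time; "joint_pos": joint angles; "qvel": joint speeds; "tau": joint torques, N m; "ee_pos": TCP position; "tool_rot": TCP orientation; "force": force on the tool from outside, world axes, zero at the start; "moment": the same for the moment, N m; "opening": finger opening in m; "finger_force": force on a finger pad.
Only numpy, scipy, OpenCV 4.12 (cv2) and the standard library are available. Lean on these libraries where they do the work, as an engineer would, in place of code of your own. Each camera call takes 0.05 s, during which the arm holds its last target. There are 200 camera calls.

TASK

Pour all six steel balls from the small square grey cup into the dispenser's funnel while its shutter is shut, and stand the empty cup back upright on the bench. Then grip the black handle, pull the spring-return shutter out until the handle is level with the brass pointer so that the balls drop into the tray, and keep holding it there: the program finishes while the gripper still holds the shutter at the pointer. Leave the wire spool, the metal ring, the bottle and the tin where they are.

Things in the scene. Friction and masses are not known exactly. Their poses are not given: they have to be found in the camera images.
- cup: the grey square plastic cup, open at the top, standing on the bench to the robot's right with six steel balls loose in it; 60 x 60 mm outside with upright flat sides, 42 mm tall, thick-walled (wall and floor 6 mm), 110 g empty (give or take 30 %); origin at the centre of its underside, z up, x and y square to its sides. Held across two opposite sides with about 20 N it does not slip
- dispenser: the ball dispenser, fixed to the bench; grey base plate 390 x 140 mm, 8 mm thick (x -260 to 130 mm). Origin on the bench under the funnel's centre; its -x axis is the pull direction (roughly to the robot's right, turned up to 0.4 rad either way). Four thin legs at x +-72, y +-56 mm, with a frame up to 116 mm. A guide rail beside the shutter at y -56 mm, x -260 to -60 mm, its top at height 85 mm
- funnel_mouth (a point): centre of the mouth of the dispenser's clear round funnel, 150 mm above the bench; mouth 124 mm across outside, 118 mm inside, narrowing to a straight throat 46 mm across inside whose bottom, at height 92 mm, is closed by the shutter
- tray_floor (a point): centre of the floor of the open white catch tray straight below the funnel, 12 mm above the bench; inside 108 x 88 mm, rim at height 50 mm
- shutter (a joint): how far the spring-return shutter is pulled out, m: 0 shut, 0.095 end stop; slides level towards the dispenser's -x. The spring pulls back with 3 N at 0, rising 0.6 N per cm (6 to 8 N at the mark), plus slight friction. Shut, its steel plate closes the throat; at the mark its 85 mm long window lies under the throat and balls drop into the tray; let go, it springs shut
- handle (a point): the grip on the shutter: an upright black block, 14 mm along the pull, 30 mm across, top at height 148 mm, rising from the shutter's plate (top at 91 mm). The point is in the middle of the block at height 130 mm, 145 mm from the funnel's axis when shut. Nothing within 50 mm of it stands higher than 95 mm
- pointer: the mark: a small brass rider on the guide rail beside the shutter, 10 mm along the rail, 22 mm across, 9 mm tall, a thin tip towards the shutter; it sits 54 to 80 mm of pull from shut. Origin at the centre of its underside, 85 mm up; axes as the dispenser's. The shutter is at the mark when handle and rider are level along the pull (the handle's x in the rider's frame is 0)
- ball0_center (a point): centre of one of the six steel bearing balls, 15 mm across, 14 g; they start in the cup
- ball1_center (a point): centre of one of the six steel bearing balls, 15 mm across, 14 g; they start in the cup
- ball2_center (a point): centre of one of the six steel bearing balls, 15 mm across, 14 g; they start in the cup
- ball3_center (a point): centre of one of the six steel bearing balls, 15 mm across, 14 g; they start in the cup
- ball4_center (a point): centre of one of the six steel bearing balls, 15 mm across, 14 g; they start in the cup
- ball5_center (a point): centre of one of the six steel bearing balls, 15 mm across, 14 g; they start in the cup
- spool: bystander: a card spool of pale wire standing on end, 64 mm across, 58 mm tall; origin centre of underside
- lens_ring: bystander: an aluminium ring lying flat, 46 mm across, 16 mm tall; origin centre of underside
- flux_bottle: bystander: a white bottle 48 mm across, 100 mm tall, on the left; origin centre of underside
- tin: bystander: an aluminium tin 60 mm across, 70 mm tall, on the left; origin centre of underside
Things that resemble listed ones, but are neither listed nor needed, are in the scene too. What is shaped like the cup but green is not meant.

How it is judged:
By the outcome, as a careful person would: the job done as asked, in the order asked, and still so for the second after the job is handed in, while the arm keeps its last pose, push and grip.
It also fails if it takes over 72 s, if anything falls off the work surface, if the arm or the gripper's body presses on something with over 40 N, if the wrist force passes 120 N, or if a joint passes its speed limit or range.

## Working session

There is one attempt and no reset: what is moved stays moved. The work goes in short steps, Python scripts to look and compute and a tool call to move; the robot and the scene stay as the last step left them, time stands still between calls to the robot, and variables do not carry over. Pictures are saved under pics/ and viewed, at most 10 in all, crops included, and the job is handed in when it is done.

Besides the shell and the picture viewer there is one more tool, called as name(argument=value, ...), one argument or row to a line, values as JSON. step_arm: Moves the arm, as the interface text tells. Its arguments: {"type":"object","properties":{"plan":{"type":"array"},"hand":{"type":"number"}},"required":["plan"]}

```bash
mkdir -p pics
cat > h.py <<'E'
import numpy as np, cv2
from cell import get_state, cams, job_done
from scipy.spatial.transform import Rotation as R
def cam(name):
    s=get_state(); im=cams.get_image(name)
    if 'hand_eye' in im:
        q=s['tool_rot']; T=np.eye(4); T[:3,:3]=R.from_quat([q[1],q[2],q[3],q[0]]).as_matrix(); T[:3,3]=s['ee_pos']
        T=T@np.array(im['hand_eye'])
    else:
        T=np.eye(4); r=np.array(im['rotation'])
        T[:3,:3]=r if r.shape==(3,3) else R.from_quat([r[1],r[2],r[3],r[0]]).as_matrix(); T[:3,3]=im['xyz']
    im['T']=T; return im
def at_z(im,u,v,z):
    d=im['T'][:3,:3]@np.array([(u-im['cx'])/im['fx'],-(v-im['cy'])/im['fy'],-1]); o=im['T'][:3,3]
    return o+d*(z-o[2])/d[2]
def proj(im,p):
    c=im['T'][:3,:3].T@(np.array(p)-im['T'][:3,3]); return np.array([im['cx']-im['fx']*c[0]/c[2], im['cy']+im['fy']*c[1]/c[2]])
E
python3 - <<'E'
from h import *
s=get_state(); print({k:np.round(v,3).tolist() for k,v in s.items()})
for n in ['scene','side']:
    im=cam(n); cv2.imwrite(f'pics/{n}0.png',im['pixels']); print(n,{k:np.round(v,3).tolist() for k,v in im.items() if k!='pixels'})
    for t in ['cup','dispenser','handle','pointer','funnel_mouth','spool','lens_ring','flux_bottle','tin']:
        print(t,[(np.round(d['extent']).astype(int).tolist(),round(d['conf'],2)) for d in cams.find_in(t,n)][:3])
E
```

```text
{'time': 0.0, 'joint_pos': [-1.279, 0.468, -0.012, 1.604, 0.006, 1.071, -0.056], 'qvel': [0.001, -0.0, 0.0, -0.0, 0.0, 0.002, -0.001], 'tau': [-0.0, -52.056, -0.013, -24.375, -0.057, 0.017, 0.0], 'ee_pos': [0.213, 0.613, 0.214], 'tool_rot': [-0.0, 0.167, 0.986, -0.001], 'force': [-0.613, -0.679, 0.767], 'moment': [-0.005, -0.001, -0.002], 'finger_force': 0.0, 'opening': 0.092}
scene {'fx': 535.63, 'fy': 535.63, 'cx': 283.599, 'cy': 210.261, 'xyz': [1.602, 0.191, 1.137], 'rotation': [0.584, 0.259, 0.309, 0.705], 'T': [[-0.184, -0.663, 0.726, 1.602], [0.983, -0.127, 0.134, 0.191], [0.003, 0.738, 0.675, 1.137], [0.0, 0.0, 0.0, 1.0]]}
cup [([139, 206, 161, 229], 0.89), ([202, 164, 224, 191], 0.8), ([174, 186, 199, 210], 0.59)]
dispenser [([226, 220, 368, 297], 0.68)]
handle [([262, 233, 370, 260], 0.66)]
pointer [([261, 233, 369, 263], 0.33)]
funnel_mouth [([226, 215, 371, 295], 0.83)]
spool [([168, 226, 192, 255], 0.81)]
lens_ring [([170, 275, 182, 292], 0.57)]
flux_bottle []
tin [([418, 222, 441, 252], 0.88)]
side {'fx': 493.95, 'fy': 493.95, 'cx': 281.222, 'cy': 215.495, 'xyz': [0.437, -0.892, 1.0], 'rotation': [0.921, 0.387, -0.012, -0.051], 'T': [[0.995, 0.085, -0.061, 0.437], [-0.103, 0.695, -0.712, -0.892], [-0.018, 0.714, 0.7, 1.0], [0.0, 0.0, 0.0, 1.0]]}
cup [([173, 324, 210, 366], 0.66), ([278, 374, 314, 418], 0.64), ([272, 164, 379, 293], 0.54)]
dispenser [([271, 165, 381, 293], 0.95)]
handle [([286, 170, 343, 234], 0.68)]
pointer [([357, 233, 367, 241], 0.58)]
funnel_mouth [([272, 164, 379, 291], 0.77)]
spool [([317, 316, 349, 351], 0.67)]
lens_ring [([378, 317, 396, 331], 0.73)]
flux_bottle [([305, 127, 320, 160], 0.86), ([296, 189, 342, 232], 0.54)]
tin [([240, 136, 260, 166], 0.88)]
```

View pics/scene0.png

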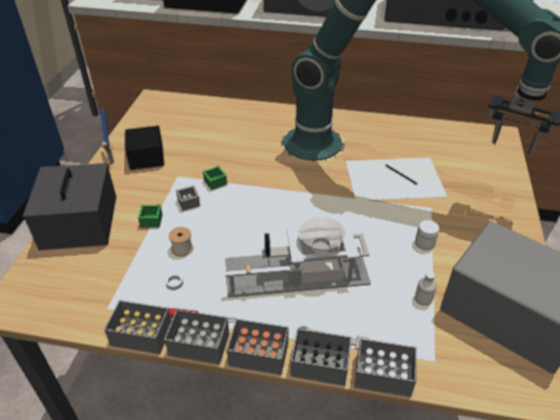

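View pics/side0.png

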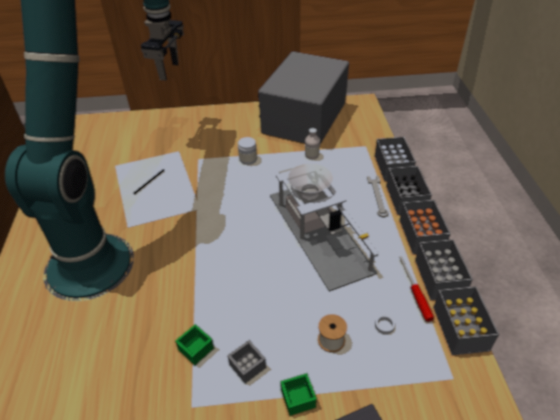

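The grey cup with balls appears at scene (188,198) and side (247,361). The two green ones, at scene (150,216) and (214,177), are look-alikes. I'll enlarge both the cup and the dispenser to confirm.

Run:
```python
import cv2,numpy as np
a=cv2.imread('pics/side0.png'); b=cv2.imread('pics/scene0.png')
A=cv2.resize(a[155:295,265:395],None,fx=4,fy=4,interpolation=2)
B=cv2.resize(a[335:385,220:275],None,fx=5,fy=5,interpolation=2)
C=cv2.resize(b[180:215,170:205],None,fx=7,fy=7,interpolation=2)
o=np.zeros((560,800,3),np.uint8); o[:560,:520]=A; o[:250,522:797]=B; o[260:505,522:767]=C
cv2.imwrite('pics/c1.png',o)
cv2.imwrite('pics/c2.png',cv2.resize(b[205:305,215:380],None,fx=4.8,fy=4.8,interpolation=2))
```

```text
(no output)
```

View pics/c1.png

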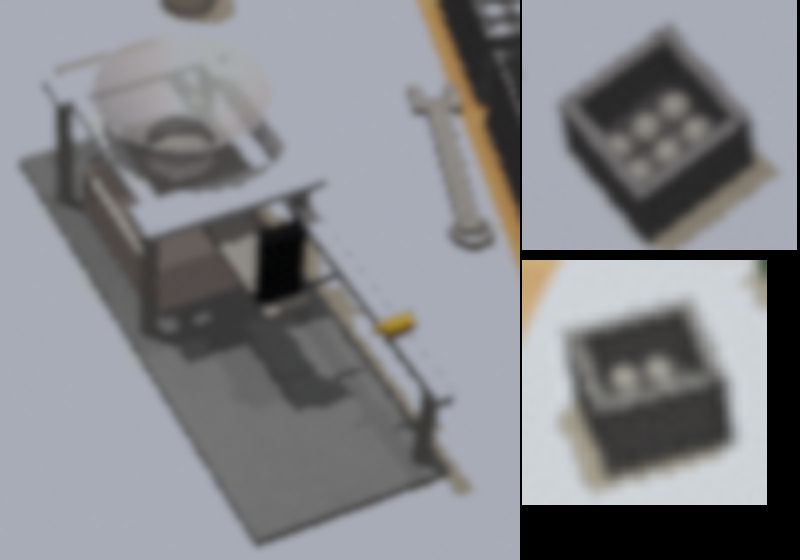

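View pics/c2.png

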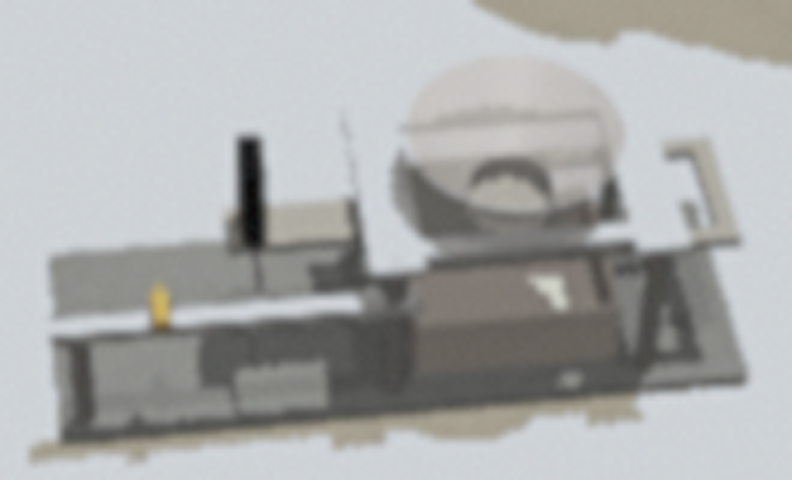

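The grey cup, side (247,357), holds six balls and fits the description. The rail has the brass rider at scene (248,268) and side (364,236), and the black handle is at side (335,220). Next I'll fit the poses.

```bash
cat >> h.py <<'E'
def fit(obs,x0):
    """obs: (im, local pts Nx3, pix Nx2); solves x,y,yaw"""
    from scipy.optimize import least_squares
    def f(x):
        c,s=np.cos(x[2]),np.sin(x[2]); r=[]
        for im,P,Q in obs:
            for p,q in zip(P,Q): r+=list(proj(im,[x[0]+c*p[0]-s*p[1],x[1]+s*p[0]+c*p[1],p[2]])-q)
        return np.array(r)
    r=least_squares(f,x0,loss='soft_l1'); return r.x,np.round(r.fun,1)
E
python3 - <<'E'
from h import *
si=cam('side'); sc=cam('scene')
d,r=fit([(si,[[-.26,.07,.008],[-.26,-.07,.008],[.13,.07,.008]],[[329.5,290.75],[376.25,273],[270,195.5]]),
 (sc,[[-.26,-.07,.008],[.13,-.07,.008],[-.26,.07,.008]],[[227.9,296.7],[370.2,283.75],[225.4,258.1]])],[.65,0,1.5])
print('disp',d,r)
h=.03
P=[[-h,-h,.042],[-h,h,.042],[h,h,.042],[h,-h,.042]]
sp=[[243.6,374],[228,356.6],[249.2,340.6],[265.6,358.6]]
cen=at_z(si,*np.mean(sp,0),.042); print(cen, [at_z(si,*p,.042).round(4) for p in sp])
cp=[[176.1,190.4],[194.3,186.1],[198.6,196.9],[180.9,200.3]]
print([at_z(sc,*p,.042).round(4) for p in cp], at_z(sc,*np.mean(cp,0),.042))
c,s=np.cos(d[2]),np.sin(d[2]); Rm=np.array([[c,-s],[s,c]])
for im,q in((sc,(160/4.8+215,305/4.8+205)),(si,(395/4+265,324/4+155))):
    w=at_z(im,*q,.092); print('pointer',w, Rm.T@(w[:2]-d[:2]))
print('handle',d[:2]+Rm@[-.145,0],'railpt',d[:2]+Rm@[-.13,-.056])
E
```

```text
disp [0.60442804 0.10805634 1.87188635] [-0.2 -0.7  2.  -0.9 -0.1 -1.3 -1.3 -0.6  0.2 -0.5 -0.6 -0.7]
[ 0.40186024 -0.34197032  0.042     ] [array([ 0.3936, -0.3795,  0.042 ]), array([ 0.3622, -0.3354,  0.042 ]), array([ 0.4098, -0.3016,  0.042 ]), array([ 0.4422, -0.3493,  0.042 ])]
[array([ 0.3968, -0.3764,  0.042 ]), array([ 0.3658, -0.3265,  0.042 ]), array([ 0.4135, -0.2974,  0.042 ]), array([ 0.4392, -0.3463,  0.042 ])] [ 0.40412875 -0.33657857  0.042     ]
pointer [ 0.71449183 -0.06475871  0.092     ] [-0.19768143 -0.05386216]
pointer [ 0.7141587  -0.06724618  0.092     ] [-0.1999582  -0.05280634]
handle [ 0.64742944 -0.03042066] railpt [6.96461794e-01 5.11984684e-04]
```

step_arm(
  plan=[
    [0.027,-0.051,0,-7],
    [0.027,-0.051,0,-7],
    [0.027,-0.051,0,-7],
    [0.027,-0.051,0,-7],
    [0.027,-0.051,0,-7],
    [0.027,-0.051,0,-7],
    [0.027,-0.051,0,-7],
    [0.027,-0.051,0,-7],
  ],
  hand=1,
)

```text
time: 2.1
ee_pos: [0.4304, 0.2043, 0.215]
tool_rot: [0.0, 0.612, 0.791, 0.001]
force: [0.5, -0.3, 0.3]
opening: 0.092
finger_force: 0.0
```

step_arm(
  plan=[
    [0.027,-0.051,0,-7],
    [0.027,-0.051,0,-7],
    [-0.01,-0.055,0,-7],
    [-0.01,-0.055,0,-7],
    [-0.01,-0.055,0,-7],
    [-0.01,-0.055,0,-7],
    [-0.01,-0.055,-0.01,-7],
    [-0.01,-0.055,-0.01,-7],
  ],
)

```text
time: 3.1
ee_pos: [0.4236, -0.2276, 0.1949]
tool_rot: [0.0, 0.911, 0.412, 0.001]
force: [0.6, 0.0, -0.3]
opening: 0.0916
finger_force: 0.0
```

step_arm(
  plan=[
    [-0.01,-0.055,-0.02,-7],
    [-0.01,-0.055,-0.02,-8],
    [0,0,0,0],
  ],
)

```text
time: 3.48
ee_pos: [0.4007, -0.3401, 0.1535]
tool_rot: [0.001, 0.958, 0.287, -0.002]
force: [-0.2, 0.5, 0.5]
opening: 0.0919
finger_force: 0.0
```

Run:
```python
from h import *
im=cam('wrist'); cv2.imwrite('pics/w1.png',im['pixels']); print(im['hand_eye'],im['fx'],im['cx'],im['cy'],im['T'].round(3))
print([(np.round(d['extent']).tolist(),round(d['conf'],2)) for d in cams.find_in('cup','wrist')])
```

```text
[[ 8.54198553e-04  9.66096392e-01  2.58180230e-01  7.07692512e-02]
 [ 9.99999629e-01 -7.96186634e-04 -3.29247522e-04 -5.07353123e-04]
 [-1.12525195e-04  2.58180415e-01 -9.66096714e-01 -1.69943305e-01]
 [ 0.00000000e+00  0.00000000e+00  0.00000000e+00  1.00000000e+00]] 323.50290229752676 279.9930225046681 210.6728715320236 [[ 0.55   0.806  0.219  0.46 ]
 [-0.835  0.531  0.144 -0.3  ]
 [-0.    -0.262  0.965  0.323]
 [ 0.     0.     0.     1.   ]]
[([126.0, 228.0, 208.0, 301.0], 0.97), ([371.0, 119.0, 473.0, 208.0], 0.78), ([247.0, 166.0, 314.0, 238.0], 0.59)]
```

View pics/w1.png

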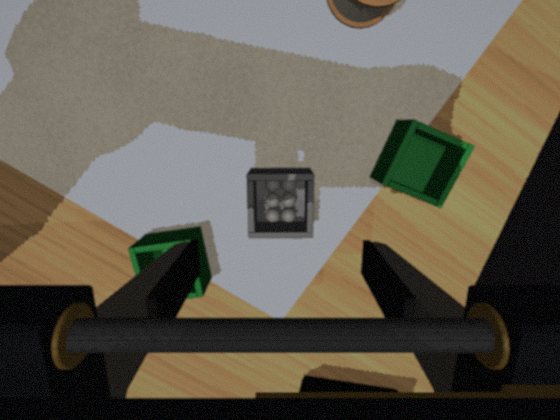

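```bash
python3 - <<'E'
from h import *
im=cam('wrist')
for yaw in (33.5,):
  c,s=np.cos(np.radians(yaw)),np.sin(np.radians(yaw))
  for z in(.042,0): print(z,[proj(im,[.403+c*a-s*b,-.339+s*a+c*b,z]).round().tolist() for a,b in((-.03,-.03),(-.03,.03),(.03,.03),(.03,-.03))])
print('grip line', proj(im,[*get_state()['ee_pos'][:2],.042]))
E
python3 -c "
import cv2;a=cv2.imread('pics/w1.png');cv2.imwrite('pics/w1c.png',cv2.resize(a[155:250,235:330],None,fx=6,fy=6,interpolation=2))"
```

```text
0.042 [[315.0, 239.0], [250.0, 239.0], [249.0, 174.0], [318.0, 175.0]]
0 [[311.0, 225.0], [254.0, 225.0], [253.0, 168.0], [313.0, 168.0]]
grip line [280.23521202 204.33062405]
```

View pics/w1c.png

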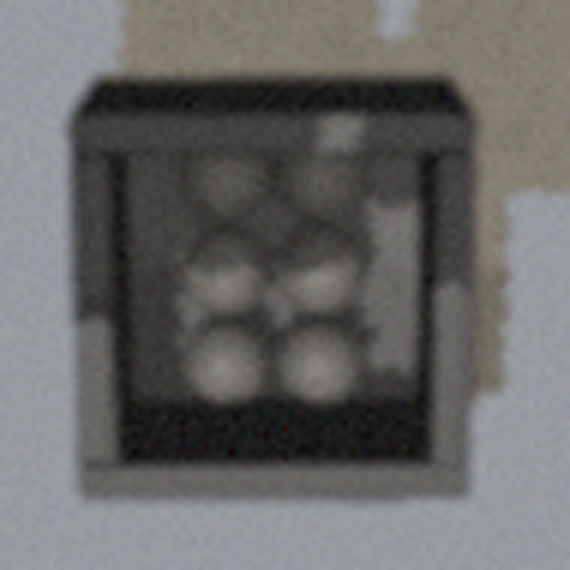

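The six balls are visible in the grey cup and its rim centre is at (280.7,205.5), against a grip axis at (280,204). It's aligned, so I'll descend and grip.

step_arm(
  plan=[
    [0,0,-0.04,0],
    [0,0,-0.04,0],
    [0,0,-0.035,0],
    [0,0,-0.0245,0],
    [0,0,0,0],
  ],
  hand=0.85,
)

```text
time: 4.25
ee_pos: [0.4041, -0.3337, 0.0145]
tool_rot: [-0.001, 0.956, 0.292, -0.0]
force: [-0.2, 0.7, 0.7]
opening: 0.0779
finger_force: 0.0
```

step_arm(
  plan=[
    [0,0,0,0],
    [0,0,0,0],
    [0,0,0,0],
    [0,0,0,0],
  ],
  hand=0,
)

```text
time: 4.75
ee_pos: [0.405, -0.3364, 0.0165]
tool_rot: [0.001, 0.957, 0.291, 0.001]
force: [0.6, 1.6, 7.6]
opening: 0.0594
finger_force: 30.0
```

step_arm(
  plan=[
    [0,0,0.03,0],
    [0,0,0.05,0],
    [0,0,0.05,0],
    [0,0,0.053,0],
  ],
)

```text
time: 5.25
ee_pos: [0.403, -0.3356, 0.1995]
tool_rot: [-0.0, 0.957, 0.291, -0.0]
force: [1.3, 0.8, -2.9]
opening: 0.0598
finger_force: 30.0
```

step_arm(
  plan=[
    [0.025,0.025,0,-2],
    [0.04,0.045,0,-2],
    [0.042,0.045,0,-2.5],
    [0.042,0.046,0,-2.5],
    [0.045,0.041,0,-2.5],
    [0.04,0.047,0,-2],
    [0.04,0.05,0,-2],
    [0.04,0.05,0,-1],
  ],
)

```text
time: 6.25
ee_pos: [0.7163, 0.0125, 0.198]
tool_rot: [-0.0, 0.989, 0.15, -0.0]
force: [1.1, -0.1, -1.3]
opening: 0.0597
finger_force: 30.0
```

Run:
```python
from h import *
s=get_state(); print(s['ee_pos'],s['tool_rot'],s['finger_force'],s['opening'])
im=cam('side'); cv2.imwrite('pics/s2.png',cv2.resize(im['pixels'][60:300,240:480],None,fx=2.4,fy=2.4,interpolation=2))
c=cam('scene')['pixels']; cv2.imwrite('pics/c3.png',c)
```

```text
[0.71630578 0.01246621 0.19797993] [-6.36654486e-05  9.88651670e-01  1.50225728e-01 -3.19393376e-04] 29.995747804641724 0.059680303934871254
```

View pics/s2.png

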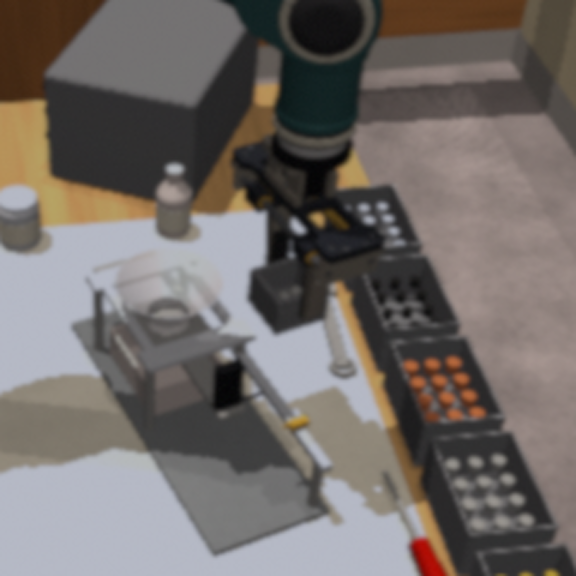

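The cup is held level at crop (285,295), above and on the far side of the rail. The shutter handle at (228,385) is untouched. The moves only allow yaw, so I'll tilt the cup by pivoting it in the grip on the rail edge.

step_arm(
  plan=[
    [0.0024,0.0007,-0.03,0],
    [0,0,-0.03,0],
    [0,0,-0.025,0],
    [0,0,-0.008,0],
    [0,0,0,0],
  ],
)

```text
time: 6.98
ee_pos: [0.7181, 0.0111, 0.105]
tool_rot: [0.0, 0.989, 0.15, -0.0]
force: [0.5, -0.8, -2.3]
opening: 0.0596
finger_force: 30.0
```

step_arm(
  plan=[
    [0,0,-0.004,0],
    [0,0,0,0],
  ],
)

```text
time: 7.22
ee_pos: [0.7184, 0.0112, 0.1017]
tool_rot: [-0.0, 0.989, 0.151, 0.0]
force: [0.5, 0.1, -2.9]
opening: 0.0597
finger_force: 30.0
```

step_arm(
  plan=[
    [0.003,0.001,-0.003,0],
    [0,0,0,0],
  ],
)

```text
time: 7.48
ee_pos: [0.721, 0.012, 0.0999]
tool_rot: [-0.0, 0.989, 0.151, -0.0]
force: [-5.5, -0.7, 6.0]
opening: 0.06
finger_force: 30.0
```

step_arm(
  plan=[
    [0.002,0.001,-0.002,0],
    [0.002,0.0005,-0.002,0],
    [0,0,0,0],
  ],
)

```text
time: 7.85
ee_pos: [0.7252, 0.0132, 0.0964]
tool_rot: [-0.0, 0.989, 0.151, 0.0]
force: [-4.0, 1.0, 8.2]
opening: 0.0597
finger_force: 30.0
```

step_arm(
  plan=[
    [0.0025,0.001,-0.003,0],
    [0.0025,0.0005,-0.004,0],
    [0,0,0,0],
  ],
)

```text
time: 8.22
ee_pos: [0.7313, 0.015, 0.0897]
tool_rot: [0.0, 0.989, 0.151, 0.001]
force: [-1.6, 0.7, 6.6]
opening: 0.0601
finger_force: 30.0
```

Run:
```python
from h import *
s=get_state(); print(s['force'],s['moment'])
a=cam('side')['pixels']; b=cam('scene')['pixels']
u,v=proj(cam('side'),s['ee_pos']); u2,v2=proj(cam('scene'),s['ee_pos']); print(u,v,u2,v2)
f=lambda a,u,v:cv2.resize(a[int(v)-45:int(v)+45,int(u)-45:int(u)+45],(400,400),interpolation=2)
cv2.imwrite('pics/p3.png',np.hstack([f(a,u,v),f(b,u2,v2)]))
```

```text
[-1.63662811  0.7263026   6.61386772] [-0.03090034  0.90012869  0.04318308]
363.134991654274 213.4029664991834 277.39433979592917 278.48097583247943
```

View pics/p3.png

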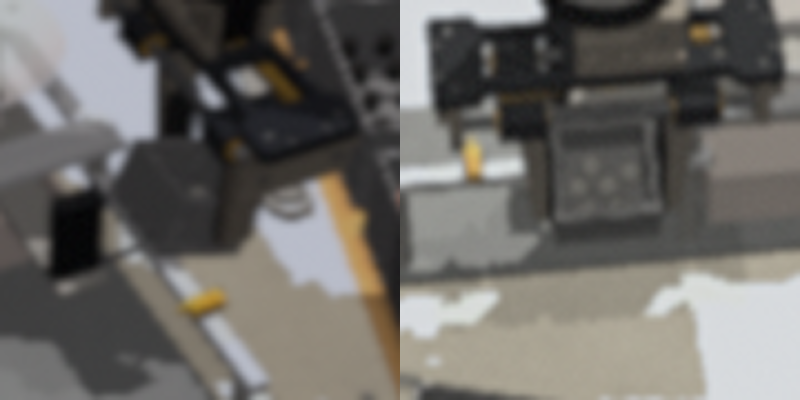

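The cup is tilting outward in the grip, about 20–25°, at only ~8 N, so pivoting works. I'll continue along the same arc.

step_arm(
  plan=[
    [0.001,0.0,-0.004,0],
    [0.001,0.0,-0.004,0],
    [0,0,-0.004,0],
    [0,0,-0.004,0],
    [0,0,0,0],
  ],
)

```text
time: 9.05
ee_pos: [0.7364, 0.0166, 0.0755]
tool_rot: [-0.0, 0.988, 0.151, 0.005]
force: [4.0, 4.2, 9.1]
opening: 0.0599
finger_force: 30.0
```

step_arm(
  plan=[
    [0,0,-0.004,0],
    [0,0,-0.003,0],
    [0,0,-0.003,0],
    [0,0,0,0],
  ],
)

```text
time: 9.55
ee_pos: [0.7374, 0.0168, 0.0662]
tool_rot: [-0.0, 0.988, 0.151, 0.006]
force: [5.7, 2.9, 11.9]
opening: 0.0599
finger_force: 30.0
```

Run:
```python
from h import *
s=get_state(); print(s['force'],s['moment'])
a=cam('side')['pixels']; b=cam('scene')['pixels']
u,v=proj(cam('side'),s['ee_pos']); u2,v2=proj(cam('scene'),s['ee_pos']); print(u,v,u2,v2)
f=lambda a,u,v:cv2.resize(a[int(v)-45:int(v)+45,int(u)-45:int(u)+45],(400,400),interpolation=2)
cv2.imwrite('pics/p4.png',np.hstack([f(a,u,v),f(b,u2,v2)]))
```

```text
[ 5.73626931  2.88697528 11.89306747] [ 0.42794506 -0.41778856 -0.05237076]
364.37969620600524 219.06352331839204 277.6555990040637 286.36560861683034
```

View pics/p4.png

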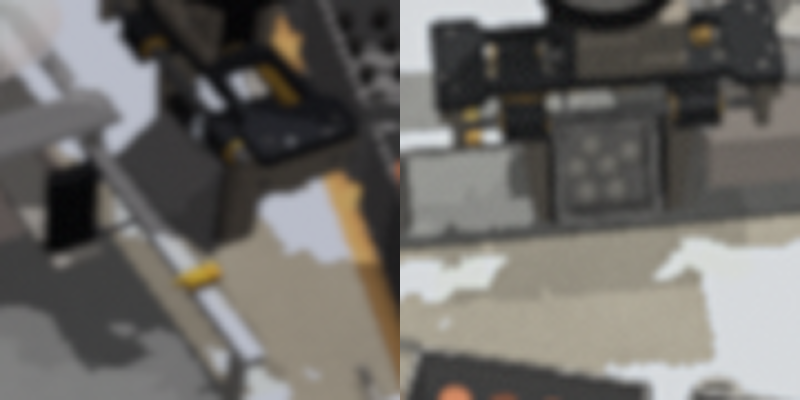

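The mouth now faces the scene camera (crop right, all six balls inside at about (600,165)), so the tilt is roughly 50°. I'll go a bit further by moving inward and down.

step_arm(
  plan=[
    [-0.001,-0.0005,-0.002,0],
    [-0.001,-0.0005,-0.002,0],
    [-0.001,-0.0003,-0.001,0],
    [-0.001,0,0,0],
    [0,0,0,0],
  ],
)

```text
time: 10.38
ee_pos: [0.7369, 0.0166, 0.0629]
tool_rot: [0.0, 0.988, 0.152, 0.01]
force: [11.2, 4.3, 12.2]
opening: 0.0598
finger_force: 30.0
```

step_arm(
  plan=[
    [-0.002,-0.0005,-0.001,0],
    [-0.002,-0.0005,-0.001,0],
    [-0.001,-0.0005,-0.001,0],
    [0,0,0,0],
  ],
)

```text
time: 10.88
ee_pos: [0.7363, 0.0164, 0.0621]
tool_rot: [0.0, 0.988, 0.152, 0.014]
force: [19.8, 5.3, 14.4]
opening: 0.0597
finger_force: 30.0
```

```bash
cat >> h.py <<'E'
D=np.array([0.6044,0.1081]); YAW=1.8719
ex=np.array([np.cos(YAW),np.sin(YAW),0]); ey=np.array([-ex[1],ex[0],0]); ez=np.array([0,0,1.])
def corners(tcp,th,h,off=0.016,back=0):
    # cup local a along ex, b along mouth-tilt dir (-ey), c up ; pivot at height h
    t=np.radians(th); o=-ey; up=np.cos(t)*ez+np.sin(t)*o; b=np.cos(t)*o-np.sin(t)*ez
    piv=np.array(tcp)+off*ez
    return [piv+i*.03*ex+j*.03*b+(k-h)*up for i in(-1,1) for j in(-1,1) for k in(0,.042)]
def boxes():
    out={}
    for n in('side','scene','wrist'):
        im=cam(n); out[n]=(im,[(np.round(d['extent']).tolist(),round(d['conf'],2)) for d in cams.find_in('cup',n)])
    return out
E
python3 - <<'E'
from h import *
s=get_state(); print(s['force'],s['moment'],s['joint_pos'])
B=boxes()
for n,(im,l) in B.items():
    print(n,l)
    for th in (30,45,60,75):
        P=np.array([proj(im,p) for p in corners(s['ee_pos'],th,.031)]); print(th,P.min(0).round(),P.max(0).round())
E
```

```text
[19.79693044  5.32190139 14.36890586] [ 1.25184397 -3.47865628 -0.0448663 ] [-0.5048374   0.8568387   0.70516036  1.52378557 -0.6402679   0.97024449
 -0.87902008]
side [([174.0, 324.0, 212.0, 365.0], 0.93), ([345.0, 200.0, 369.0, 231.0], 0.64), ([276.0, 375.0, 318.0, 417.0], 0.59)]
30 [345. 204.] [380. 233.]
45 [345. 202.] [379. 235.]
60 [345. 201.] [377. 236.]
75 [347. 200.] [375. 236.]
scene [([202.0, 165.0, 222.0, 187.0], 0.9), ([267.0, 269.0, 291.0, 293.0], 0.81), ([138.0, 207.0, 163.0, 227.0], 0.55), ([315.0, 234.0, 371.0, 260.0], 0.55), ([222.0, 218.0, 367.0, 294.0], 0.52)]
30 [265. 270.] [291. 298.]
45 [264. 269.] [291. 296.]
60 [264. 267.] [290. 297.]
75 [264. 265.] [290. 296.]
wrist [([208.0, 219.0, 350.0, 373.0], 0.66)]
30 [214. 203.] [346. 328.]
45 [212. 204.] [349. 338.]
60 [210. 210.] [351. 349.]
75 [209. 218.] [352. 356.]
```

step_arm(
  plan=[
    [0.005,0.0015,0.002,0],
    [0.005,0.0015,0.005,0],
    [0,0,0.02,0],
    [0,0,0.03,0],
    [0,0,0.04,0],
    [0,0,0.04,0],
    [0,0,0,0],
  ],
)

```text
time: 12.05
ee_pos: [0.7346, 0.0142, 0.1946]
tool_rot: [0.0, 0.989, 0.15, 0.003]
force: [0.7, -0.2, -3.0]
opening: 0.0595
finger_force: 30.0
```

Run:
```python
from h import *
s=get_state(); print(s['ee_pos'],s['force'],s['moment'],s['finger_force'])
ims=[cam(n) for n in('side','scene','wrist')]
f=lambda im,r:cv2.resize(im['pixels'][int(v)-r:int(v)+r,int(u)-r:int(u)+r],(300,300),interpolation=2)
o=[]
for im in ims[:2]:
    u,v=proj(im,s['ee_pos']); o.append(f(im,35)); print(u,v)
a=np.vstack(o); w=ims[2]['pixels'][60:420,130:430]; w=cv2.resize(w,(500,600))
cv2.imwrite('pics/p5.png',np.hstack([a,w]))
print([(np.round(d['extent']).tolist(),round(d['conf'],2)) for d in cams.find_in('cup','wrist')])
```

```text
[0.73464554 0.01421325 0.19463547] [ 0.74022657 -0.15842056 -3.04645259] [-0.03522089  0.10054391 -0.00359888] 29.99668431468308
368.6828162215168 183.21336393215603
276.60858857426496 251.0424554307421
[([265.0, 281.0, 294.0, 308.0], 0.73), ([210.0, 223.0, 350.0, 369.0], 0.59)]
```

View pics/p5.png

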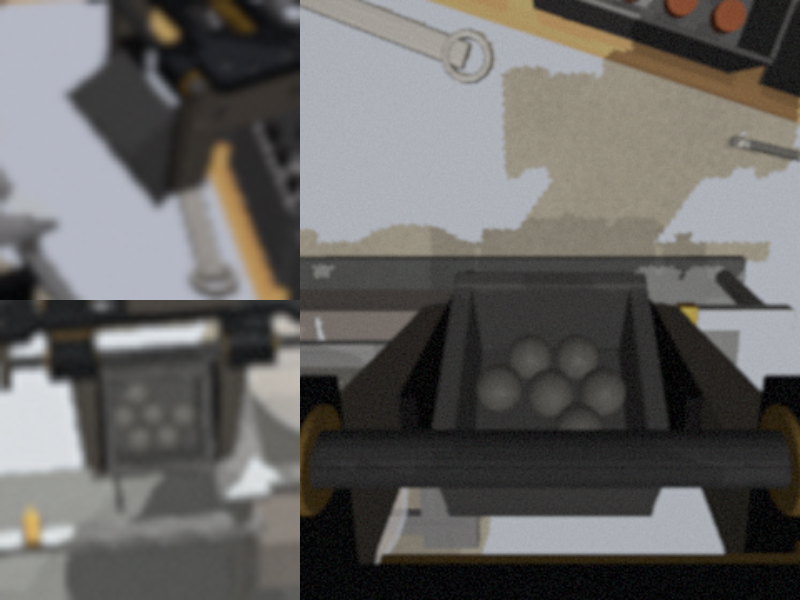

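All six balls are still in the cup, wrist view (550,390). I'll solve the tilt from the cup's edges: the far lip at raw (223..339,225) and the near bottom edge at (217..343,369).

Run:
```python
from h import *
from scipy.optimize import least_squares
im=cam('wrist'); s=get_state()
Q=np.array([[223,225],[338.8,225],[217,369],[343,369]])
def pts(x):
    C=corners(s['ee_pos'],x[0],.031,x[1])  # idx i*4+j*2+k
    o=np.array(C)+x[2]*ey; return o
def f(x):
    P=pts(x); a=[P[3],P[7],P[0],P[4]]; a=[proj(im,p) for p in a]; a=sorted(a[:2],key=lambda t:t[0])+sorted(a[2:],key=lambda t:t[0]); return (np.array(a)-Q).ravel()
for t0 in(40,60,80):
    r=least_squares(f,[t0,.016,0]); print(r.x,r.fun.round(1))
    for p in pts(r.x): print(proj(im,p).round(), end=' ')
    print()
P=pts(r.x); print('cup lowest z',min(P[:,2]),'local y range',[(p[:2]-D)@ey[:2] for p in P[:4]],'z',P[:4,2])
print('tcp local',(s['ee_pos'][:2]-D)@ex[:2],(s['ee_pos'][:2]-D)@ey[:2])
```

```text
[5.65280510e+01 2.71261185e-02 5.35323921e-03] [-0.2 -1.5 -1.4 -1.3  2.7  1.3 -2.9  1.4]
[340. 370.] [355. 340.] [328. 266.] [337. 224.] [220. 370.] [205. 340.] [232. 266.] [223. 223.] 
[5.65297600e+01 2.71253780e-02 5.35307148e-03] [-0.2 -1.5 -1.4 -1.3  2.7  1.3 -2.9  1.4]
[340. 370.] [355. 340.] [328. 266.] [337. 224.] [220. 370.] [205. 340.] [232. 266.] [223. 223.] 
[5.65294771e+01 2.71255006e-02 5.35309923e-03] [-0.2 -1.5 -1.4 -1.3  2.7  1.3 -2.9  1.4]
[340. 370.] [355. 340.] [328. 266.] [337. 224.] [220. 370.] [205. 340.] [232. 266.] [223. 223.] 
cup lowest z 0.17319462339319158 local y range [np.float64(-0.04661882954118304), np.float64(-0.08165395559962733), np.float64(-0.0797093036026107), np.float64(-0.114744429661055)] z [0.2232448  0.24640814 0.17319462 0.19635796]
tcp local -0.12617160110849204 -0.09437642551580588
```

Tilt is about 57° and the cup has crept ~10 mm up in the grip. I'll go back to the rail with its edge under the cup's bottom corner, for the longest lever, and push straight down.

step_arm(
  plan=[
    [0.0155,-0.011,-0.02,0],
    [0,0,-0.035,0],
    [0,0,-0.035,0],
    [0,0,-0.03,0],
    [0,0,-0.014,0],
    [0,0,0,0],
  ],
)

```text
time: 13.05
ee_pos: [0.7477, 0.0043, 0.0546]
tool_rot: [0.0, 0.989, 0.15, -0.001]
force: [0.7, 0.3, -2.6]
opening: 0.0601
finger_force: 30.0
```

step_arm(
  plan=[
    [0,0,-0.004,0],
    [0,0,-0.004,0],
    [0,0,0,0],
  ],
)

```text
time: 13.42
ee_pos: [0.7487, 0.0046, 0.0484]
tool_rot: [-0.0, 0.989, 0.151, 0.0]
force: [-0.5, -0.3, -1.7]
opening: 0.06
finger_force: 30.0
```

step_arm(
  plan=[
    [0,0,-0.003,0],
    [0,0,-0.003,0],
    [0,0,0,0],
  ],
)

```text
time: 13.8
ee_pos: [0.7483, 0.0044, 0.0417]
tool_rot: [-0.0, 0.989, 0.151, -0.0]
force: [-0.5, -0.4, -2.4]
opening: 0.0594
finger_force: 30.0
```

step_arm(
  plan=[
    [0,0,0.015,0],
    [0,0,0.01,0],
    [-0.0065,-0.002,0,0],
    [0,0,-0.006,0],
    [0,0,0,0],
  ],
)

```text
time: 14.42
ee_pos: [0.7414, 0.0025, 0.0601]
tool_rot: [-0.0, 0.989, 0.15, -0.001]
force: [-0.2, -0.2, -1.9]
opening: 0.0598
finger_force: 30.0
```

step_arm(
  plan=[
    [0,0,-0.004,0],
    [0,0,-0.003,0],
    [0,0,0,0],
  ],
)

```text
time: 14.8
ee_pos: [0.7443, 0.0029, 0.0554]
tool_rot: [0.0, 0.989, 0.151, 0.002]
force: [3.8, 1.2, 4.0]
opening: 0.0597
finger_force: 30.0
```

step_arm(
  plan=[
    [0,0,-0.003,0],
    [0,0,-0.003,0],
    [0,0,0,0],
  ],
)

```text
time: 15.18
ee_pos: [0.7462, 0.0032, 0.0514]
tool_rot: [0.0, 0.989, 0.151, 0.004]
force: [6.0, 3.3, 10.0]
opening: 0.06
finger_force: 30.0
```

step_arm(
  plan=[
    [-0.002,-0.0006,-0.003,0],
    [-0.001,-0.0003,-0.003,0],
    [0,0,0,0],
  ],
)

```text
time: 15.55
ee_pos: [0.7442, 0.0025, 0.0461]
tool_rot: [0.0, 0.988, 0.151, 0.005]
force: [8.7, 3.0, 11.1]
opening: 0.0599
finger_force: 30.0
```

step_arm(
  plan=[
    [-0.002,-0.0006,-0.003,0],
    [-0.001,-0.0003,-0.003,0],
    [0,0,0,0],
  ],
)

```text
time: 15.92
ee_pos: [0.7422, 0.0018, 0.0405]
tool_rot: [0.001, 0.988, 0.151, 0.006]
force: [10.0, 2.5, 11.4]
opening: 0.06
finger_force: 30.0
```

```bash
cat >> h.py <<'E'
def tilt(t0=70):
    from scipy.optimize import least_squares
    s=get_state(); im=cam('wrist'); L=[d['extent'] for d in cams.find_in('cup','wrist') if d['extent'][2]-d['extent'][0]>100]
    if not L: print('none'); return
    e=np.array(L[0]); print('ext',e.round(1))
    def P(x): return np.array(corners(s['ee_pos'],x[0],.031,x[1]))+x[2]*ey
    def f(x):
        p=np.array([proj(im,q) for q in P(x)]); return np.r_[p.min(0),p.max(0)]-e
    for t in (t0,t0+30):
        r=least_squares(lambda x:np.r_[f(x),(x[2])*300],[t,.02,0]); print('tilt',r.x[0].round(1),'off',r.x[1:].round(4),'res',r.fun.round(1))
E
python3 - <<'E'
from h import *
s=get_state(); print(s['force'],s['moment']); tilt()
E
```

```text
[ 9.95807762  2.51803552 11.42082051] [ 0.40320824 -1.45188512  0.00510954]
ext [203.8 225.4 355.2 378.5]
tilt 65.7 off [0.0275 0.0048] res [ 0.   1.   2.  -1.1  1.4]
tilt 65.7 off [0.0275 0.0048] res [ 0.   1.   2.  -1.1  1.4]
```

step_arm(
  plan=[
    [-0.002,-0.0006,-0.003,0],
    [-0.001,-0.0003,-0.003,0],
    [-0.001,-0.0003,-0.002,0],
    [0,0,0,0],
  ],
)

```text
time: 16.52
ee_pos: [0.7397, 0.0013, 0.0326]
tool_rot: [0.001, 0.988, 0.152, 0.008]
force: [15.5, 3.2, 8.6]
opening: 0.0601
finger_force: 30.0
```

Run:
```python
from h import *
tilt()
```

```text
ext [202.3 226.7 357.5 380.4]
tilt 68.4 off [0.029  0.0039] res [ 0.4  0.3  1.2 -0.4  1.2]
tilt 68.4 off [0.029  0.0039] res [ 0.4  0.3  1.2 -0.4  1.2]
```

step_arm(
  plan=[
    [-0.002,-0.0006,0,0],
    [-0.002,-0.0006,0,0],
    [-0.002,-0.0006,0,0],
    [0,0,0,0],
  ],
)

```text
time: 17.12
ee_pos: [0.7402, 0.0013, 0.0333]
tool_rot: [0.002, 0.988, 0.152, 0.015]
force: [33.4, 4.2, -3.0]
opening: 0.06
finger_force: 30.0
```

Run:
```python
from h import *
tilt()
```

```text
ext [203.5 223.3 355.9 381.3]
tilt 63.6 off [0.0298 0.0045] res [-0.3  2.4  3.4 -2.3  1.3]
tilt 63.6 off [0.0298 0.0045] res [-0.3  2.4  3.4 -2.3  1.3]
```

step_arm(
  plan=[
    [0.004,0.0012,0.003,0],
    [0.005,0.0015,0.006,0],
    [0,0,0.02,0],
    [0,0,0.04,0],
    [0,0,0.05,0],
    [0,0,0.05,0],
    [0,0,0,0],
  ],
)

```text
time: 18.1
ee_pos: [0.7365, -0.001, 0.2018]
tool_rot: [0.001, 0.989, 0.15, 0.003]
force: [-0.5, -0.3, -2.8]
opening: 0.0599
finger_force: 30.0
```

Run:
```python
from h import *
s=get_state(); print(s['ee_pos'],s['force'])
for i in range(3): tilt()
im=cam('wrist'); cv2.imwrite('pics/w6.png',im['pixels'])
g=cv2.cvtColor(im['pixels'],cv2.COLOR_BGR2GRAY).astype(float)
for u in(250,280,310): print(u,[f"{v}:{int(g[v,u-5:u+6].mean())}" for v in range(205,400,3)])
for n in('side','scene'):
    cam(n); print(n,[(np.round(d['extent']).tolist(),round(d['conf'],2)) for d in cams.find_in('ball0_center',n)],[(np.round(d['extent']).tolist(),round(d['conf'],2)) for d in cams.find_in('cup',n)])
```

```text
[ 0.73649801 -0.00104653  0.20176616] [-0.54005404 -0.33931057 -2.84738483]
ext [201.1 227.2 355.5 379.8]
tilt 70.1 off [0.0282 0.0037] res [ 1.8  0.3  2.5 -0.4  1.1]
tilt 70.1 off [0.0282 0.0037] res [ 1.8  0.3  2.5 -0.4  1.1]
ext [203.2 226.  357.3 379.9]
tilt 67.6 off [0.0289 0.0037] res [-0.9  0.6  0.4 -0.7  1.1]
tilt 67.6 off [0.0289 0.0037] res [-0.9  0.6  0.4 -0.7  1.1]
ext [201.7 227.  361.5 376.1]
tilt 83.8 off [ 0.0294 -0.002 ] res [-1.5 -0.  -1.7  0.1 -0.6]
tilt 83.8 off [ 0.0294 -0.002 ] res [-1.5 -0.  -1.7  0.1 -0.6]
250 ['205:126', '208:120', '211:58', '214:67', '217:67', '220:67', '223:68', '226:64', '229:41', '232:58', '235:61', '238:61', '241:60', '244:60', '247:61', '250:59', '253:59', '256:61', '259:60', '262:60', '265:59', '268:59', '271:59', '274:59', '277:59', '280:59', '283:45', '286:50', '289:62', '292:69', '295:75', '298:77', '301:38', '304:40', '307:42', '310:59', '313:59', '316:58', '319:20', '322:19', '325:30', '328:33', '331:37', '334:38', '337:42', '340:36', '343:42', '346:42', '349:41', '352:46', '355:59', '358:57', '361:58', '364:58', '367:59', '370:48
[... 968 characters left out ...]
265:60', '268:57', '271:57', '274:56', '277:60', '280:61', '283:64', '286:45', '289:50', '292:59', '295:66', '298:69', '301:37', '304:39', '307:41', '310:59', '313:59', '316:57', '319:23', '322:23', '325:33', '328:33', '331:33', '334:39', '337:41', '340:36', '343:43', '346:42', '349:38', '352:45', '355:59', '358:58', '361:59', '364:58', '367:60', '370:47', '373:58', '376:57', '379:120', '382:175', '385:173', '388:173', '391:160', '394:35', '397:31']
side [] [([278.0, 376.0, 319.0, 420.0], 0.68), ([175.0, 322.0, 213.0, 368.0], 0.64), ([353.0, 158.0, 378.0, 194.0], 0.62)]
scene [] [([258.0, 228.0, 286.0, 256.0], 0.87), ([203.0, 165.0, 226.0, 190.0], 0.78), ([138.0, 203.0, 163.0, 229.0], 0.68)]
```

Run:
```python
from h import *
g=cv2.cvtColor(cv2.imread('pics/w6.png'),cv2.COLOR_BGR2GRAY).astype(float)
for v in (231,236,312,362,368,374,376):
    print(v,' '.join(f"{u}:{int(g[v-1:v+2,u].mean())}" for u in list(range(196,244,2))+list(range(320,368,2))))
```

```text
231 196:57 198:59 200:60 202:58 204:62 206:58 208:47 210:43 212:43 214:41 216:46 218:47 220:47 222:60 224:53 226:46 228:48 230:50 232:49 234:51 236:44 238:48 240:47 242:49 320:49 322:46 324:45 326:48 328:48 330:48 332:49 334:48 336:82 338:115 340:120 342:118 344:116 346:118 348:117 350:117 352:116 354:118 356:116 358:117 360:116 362:114 364:115 366:117
236 196:58 198:57 200:58 202:60 204:54 206:44 208:40 210:45 212:45 214:46 216:46 218:55 220:66 222:56 224:42 226:39 228:38 230:37 232:37 234:47 236:62 238:61 240:58 242:59 320:62 322:61 324:59 326:44 328:35 330:36 332:38 334:39 336:49 338:81 340:82 342:77 344:78 346:78 348:82 350:98 352:109 354:107 356:108 358:106 360:108 362:108 364:108 366:109
312 196:14 198:15 200:13 202:36 204:58 206:59 208:59 210:58 212:57 214:60 216:60 218:58 220:55 222:63 224:60 226:60 228:59 230:59 232:60 234:61 236:59 238:61 240:62 242:59 320:60 322:60 324:56 326:60 328:63 330:60 332:57 334:59 336:57 338:62 340:64 342:59 344:62 346:59 348:62 350:60 352:60 354:58 356:60 358:38 360:13 362:19 364:17 366:19
362 196:108 198:107 200:108 202:109 204:106 206:109 208:1
[... 669 characters left out ...]
8:108 200:110 202:110 204:108 206:107 208:109 210:103 212:67 214:57 216:58 218:57 220:58 222:61 224:60 226:60 228:57 230:60 232:60 234:58 236:61 238:59 240:55 242:59 320:59 322:59 324:57 326:59 328:59 330:59 332:61 334:55 336:58 338:59 340:59 342:62 344:61 346:56 348:91 350:168 352:174 354:174 356:174 358:173 360:174 362:173 364:174 366:171
376 196:110 198:109 200:109 202:110 204:106 206:108 208:112 210:106 212:70 214:57 216:58 218:57 220:58 222:58 224:60 226:58 228:58 230:59 232:61 234:59 236:60 238:59 240:57 242:57 320:60 322:61 324:56 326:59 328:58 330:56 332:57 334:57 336:56 338:62 340:58 342:61 344:57 346:53 348:104 350:170 352:174 354:173 356:174 358:174 360:174 362:174 364:176 366:175
```

Depths from the edge widths put the tilt at about 75°, with the balls still safely inside. I'll carry the cup smoothly over the funnel's robot-side rim.

step_arm(
  plan=[
    [-0.0035,0.002,0,0],
    [-0.007,0.0041,0,0],
    [-0.0106,0.0061,0,0],
    [-0.0141,0.0081,0,0],
    [-0.0141,0.0081,0,0],
    [-0.0141,0.0081,0,0],
    [-0.0141,0.0081,0,0],
    [-0.0141,0.0081,0,0],
  ],
)

```text
time: 19.75
ee_pos: [0.6425, 0.0537, 0.1972]
tool_rot: [-0.0, 0.989, 0.151, 0.0]
force: [1.0, 0.7, -2.2]
opening: 0.0598
finger_force: 30.0
```

step_arm(
  plan=[
    [-0.0141,0.0081,0,0],
    [-0.0141,0.0081,0,0],
    [-0.0141,0.0081,0,0],
    [-0.0141,0.0081,0,0],
    [-0.0106,0.0061,0,0],
    [-0.007,0.0041,0,0],
    [-0.0035,0.002,0,0],
    [0,0,0,0],
  ],
)

```text
time: 20.75
ee_pos: [0.5661, 0.0976, 0.1972]
tool_rot: [0.0, 0.989, 0.151, 0.0]
force: [-0.5, 0.5, -2.4]
opening: 0.0599
finger_force: 30.0
```

Run:
```python
from h import *
s=get_state(); print(s['ee_pos'],s['force'],'local',(s['ee_pos'][:2]-D)@ex[:2],(s['ee_pos'][:2]-D)@ey[:2])
# funnel rim check: where is predicted rim circle vs images of scene/side at z=.15 ?
for n in('side','scene'):
    im=cam(n); cv2.imwrite(f'pics/{n}7.png',im['pixels'])
    P=np.array([proj(im,[D[0]+.062*np.cos(t),D[1]+.062*np.sin(t),.15]) for t in np.linspace(0,6.28,60)]); print(n,P.min(0).round(1),P.max(0).round(1))
tilt()
```

```text
[0.56606337 0.09764165 0.19715972] [-0.48684274  0.52838972 -2.42744115] local 0.001381839061858321 0.03971353687316834
side [287.6 162.6] [334.1 192.6]
scene [297.9 215.7] [345.3 249.2]
ext [201.5 226.4 356.6 378.8]
tilt 71.2 off [0.0283 0.0028] res [ 0.9  0.1  1.4 -0.2  0.8]
tilt 71.2 off [0.0283 0.0028] res [ 0.9  0.1  1.4 -0.2  0.8]
```

step_arm(
  plan=[
    [0,0,-0.006,0],
    [0,0,-0.01,0],
    [0,0,-0.01,0],
    [0,0,-0.006,0],
    [0,0,-0.003,0],
    [0,0,0,0],
  ],
)

```text
time: 21.7
ee_pos: [0.566, 0.0976, 0.162]
tool_rot: [0.0, 0.989, 0.15, -0.0]
force: [-0.3, 0.0, -2.8]
opening: 0.0598
finger_force: 30.0
```

step_arm(
  plan=[
    [0,0,-0.002,0],
    [0,0,-0.002,0],
    [0,0,0,0],
  ],
)

```text
time: 22.08
ee_pos: [0.5659, 0.0977, 0.158]
tool_rot: [0.0, 0.989, 0.151, -0.0]
force: [-1.0, 0.6, -1.7]
opening: 0.0596
finger_force: 30.0
```

step_arm(
  plan=[
    [0,0,-0.002,0],
    [0,0,-0.0015,0],
    [0,0,0,0],
  ],
)

```text
time: 22.45
ee_pos: [0.5669, 0.0978, 0.1565]
tool_rot: [-0.001, 0.989, 0.15, 0.001]
force: [-2.2, 0.8, 11.2]
opening: 0.0599
finger_force: 30.0
```

step_arm(
  plan=[
    [0,0,-0.002,0],
    [0,0,-0.002,0],
    [0,0,0,0],
  ],
)

```text
time: 22.82
ee_pos: [0.5689, 0.0984, 0.1546]
tool_rot: [-0.001, 0.989, 0.151, 0.003]
force: [-2.9, 1.5, 21.7]
opening: 0.0604
finger_force: 30.0
```

step_arm(
  plan=[
    [0,0,-0.002,0],
    [0,0,-0.002,0],
    [0,0,0,0],
  ],
)

```text
time: 23.2
ee_pos: [0.5712, 0.0991, 0.1518]
tool_rot: [-0.002, 0.989, 0.151, 0.005]
force: [0.3, 2.6, 26.6]
opening: 0.06
finger_force: 30.0
```

step_arm(
  plan=[
    [0,0,-0.002,0],
    [0,0,-0.002,0],
    [0,0,0,0],
  ],
)

```text
time: 23.58
ee_pos: [0.573, 0.0996, 0.1487]
tool_rot: [-0.002, 0.989, 0.151, 0.008]
force: [3.0, 4.4, 26.6]
opening: 0.0595
finger_force: 30.0
```

Run:
```python
from h import *
s=get_state(); print(s['force'],s['moment']); tilt(); tilt()
```

```text
[ 3.04747792  4.39979696 26.62833681] [ 0.65352206 -0.021409   -0.10625674]
ext [198.4 236.3 360.2 393.4]
tilt 78.8 off [0.0331 0.0043] res [ 0.5  0.1  1.  -0.2  1.3]
tilt 78.8 off [0.0331 0.0043] res [ 0.5  0.1  1.  -0.2  1.3]
ext [200.  238.2 360.9 392.6]
tilt 82.7 off [0.0322 0.0041] res [-0.7  0.1 -0.1 -0.2  1.2]
tilt 82.7 off [0.0322 0.0041] res [-0.7  0.1 -0.1 -0.2  1.2]
```

step_arm(
  plan=[
    [0.001,0.0003,-0.002,0],
    [0.001,0.0003,-0.002,0],
    [0,0,0,0],
  ],
)

```text
time: 24.15
ee_pos: [0.5752, 0.1003, 0.1446]
tool_rot: [-0.002, 0.989, 0.151, 0.008]
force: [4.4, 3.5, 25.5]
opening: 0.0604
finger_force: 30.0
```

Run:
```python
from h import *
s=get_state(); print(s['force'],s['moment']); tilt(); tilt()
for n in('wrist','side','scene'):
    cams.get_image(n); print(n,[(np.round(d['extent']).tolist(),round(d['conf'],2)) for d in cams.find_in('ball0_center',n)])
```

```text
[ 4.35486088  3.52928728 25.47762122] [ 0.76099957 -0.14850978 -0.06888085]
ext [197.5 243.5 361.8 390.2]
tilt 94.7 off [0.0343 0.0011] res [ 0.4 -0.   0.5 -0.   0.3]
tilt 94.7 off [0.0343 0.0011] res [ 0.4 -0.   0.5 -0.   0.3]
ext [101.7 122.7 558.4 244.2]
tilt 78.7 off [ 0.0891 -0.0731] res [-29.2 -65.5 -67.8  47.2 -21.9]
tilt 78.3 off [ 0.0894 -0.0737] res [-30.8 -68.4 -66.2  45.4 -22.1]
wrist []
side []
scene [([226.0, 221.0, 369.0, 296.0], 0.46)]
```

step_arm(
  plan=[
    [0.001,0.0003,-0.002,0],
    [0.001,0.0003,-0.002,0],
    [0,0,0,0],
  ],
)

```text
time: 25.02
ee_pos: [0.5771, 0.1009, 0.1407]
tool_rot: [-0.002, 0.989, 0.151, 0.008]
force: [4.7, 3.6, 26.7]
opening: 0.0599
finger_force: 32.5
```

step_arm(
  plan=[
    [0.001,0.0003,-0.002,0],
    [0.001,0.0003,-0.002,0],
    [0,0,0,0],
  ],
)

```text
time: 25.4
ee_pos: [0.5787, 0.1011, 0.1383]
tool_rot: [-0.003, 0.989, 0.15, 0.007]
force: [-1.8, 2.1, 40.3]
opening: 0.0597
finger_force: 41.9
```

Run:
```python
from h import *
s=get_state(); print(s['force'],s['moment']); tilt(); tilt()
cv2.imwrite('pics/w8.png',cams.get_image('wrist')['pixels'])
```

```text
[-1.79079661  2.07206324 40.31038045] [ 1.00576063  1.40571018 -0.13223209]
ext [197.2 247.5 363.5 393.6]
tilt 97.8 off [0.0362 0.0012] res [-0.6  0.  -0.5 -0.   0.3]
tilt 97.8 off [0.0362 0.0012] res [-0.6  0.  -0.5 -0.   0.3]
ext [195.2 251.5 363.8 393. ]
tilt 103.1 off [ 0.0383 -0.    ] res [ 0.3 -0.   0.3  0.  -0. ]
tilt 103.1 off [ 0.0383 -0.    ] res [ 0.3 -0.   0.3  0.  -0. ]
```

step_arm(
  plan=[
    [0,0,0.008,0],
    [0,0,0.014,0],
    [0.02,0.006,0,0],
    [-0.025,-0.0075,0,0],
    [0.025,0.0075,0,0],
    [-0.025,-0.0075,0,0],
    [0.01,0.003,0,0],
    [0,0,0,0],
  ],
)

```text
time: 26.65
ee_pos: [0.5775, 0.1015, 0.1526]
tool_rot: [0.0, 0.989, 0.151, 0.0]
force: [0.4, 0.1, -1.3]
opening: 0.06
finger_force: 30.0
```

Run:
```python
from h import *
F=[]; s=get_state(); print(s['ee_pos'],s['force'],s['opening'],s['finger_force'])
tilt(); 
for i in range(6):
    F.append(get_state()['force'][2]); im=cams.get_image('wrist')
print(np.mean(F),F)
cv2.imwrite('pics/w9.png',im['pixels'])
g=cv2.cvtColor(im['pixels'],cv2.COLOR_BGR2GRAY); g0=cv2.cvtColor(cv2.imread('pics/w6.png'),cv2.COLOR_BGR2GRAY)
for gg in(g0,g):
    for v in range(235,318,6): print(v,[int(gg[v:v+6,u:u+8].mean()) for u in range(226,336,8)])
```

```text
[0.57753587 0.10147713 0.1525659 ] [ 0.41310422  0.08373985 -1.33539611] 0.05999288709518004 29.98802752874326
ext [194.4 249.6 362.  391.7]
tilt 102.4 off [ 0.0372 -0.0005] res [ 2.2 -0.   2.1  0.  -0.1]
tilt 102.4 off [ 0.0372 -0.0005] res [ 2.2 -0.   2.1  0.  -0.1]
-1.6320333457022012 [np.float64(-1.922341506363767), np.float64(-2.0355293513207546), np.float64(-0.47495725235041397), np.float64(-1.566191569605722), np.float64(-2.254308327615483), np.float64(-1.5388720669570664)]
235 [39, 57, 60, 60, 60, 61, 59, 60, 59, 59, 59, 60, 47, 41]
241 [36, 55, 60, 59, 59, 59, 59, 60, 59, 60, 60, 59, 43, 38]
247 [34, 54, 59, 60, 60, 60, 60, 59, 59, 59, 59, 59, 40, 37]
253 [34, 52, 60, 59, 60, 60, 59, 59, 59, 60, 60, 60, 38, 35]
259 [32, 50, 59, 60, 59, 60, 59, 59, 60, 59, 60, 60, 35, 33]
265 [30, 49, 59, 59, 59, 56, 59, 59, 54, 55, 59, 59, 32, 31]
271 [30, 46, 60, 59, 51, 55, 53, 53, 56, 58, 57, 58, 31, 28]
277 [30, 45, 58, 56, 61, 74, 65, 53, 71, 74, 60, 59, 30, 26]
283 [30, 38, 50, 49, 68, 84, 67, 51, 77, 80, 51, 45, 26, 26]
289 [30, 51, 67, 66, 62, 73, 52, 58, 61, 58, 58, 61, 36, 26]
295 
[... 420 characters left out ...]
, 93, 94, 94, 95, 95, 96, 56]
253 [29, 55, 56, 56, 56, 56, 57, 57, 57, 57, 57, 57, 47, 26]
259 [28, 57, 57, 58, 59, 58, 59, 59, 60, 60, 60, 60, 46, 24]
265 [27, 56, 58, 58, 58, 59, 59, 59, 59, 60, 60, 60, 46, 23]
271 [28, 56, 57, 58, 58, 59, 58, 60, 59, 60, 60, 60, 45, 22]
277 [27, 55, 57, 57, 58, 58, 58, 59, 59, 59, 59, 60, 44, 22]
283 [27, 55, 57, 57, 58, 58, 59, 59, 59, 59, 59, 60, 43, 23]
289 [25, 33, 33, 33, 33, 33, 33, 33, 33, 34, 35, 34, 30, 25]
295 [51, 51, 51, 51, 51, 51, 51, 52, 51, 52, 52, 51, 52, 52]
301 [56, 57, 56, 57, 57, 57, 57, 58, 58, 58, 58, 58, 58, 59]
307 [56, 56, 56, 56, 57, 57, 57, 58, 58, 59, 58, 58, 59, 59]
313 [48, 48, 49, 50, 49, 49, 49, 50, 49, 49, 50, 49, 50, 50]
```

Run:
```python
from h import *
s=get_state(); print(s['joint_pos'])
for n,z in(('spool',.029),('lens_ring',.008)):
    im=cam('side'); e=[d['extent'] for d in cams.find_in(n,'side')]
    print(n,[at_z(im,(a[0]+a[2])/2,(a[1]+a[3])/2,z).round(3) for a in e[:2]])
```

```text
[-0.84751649  0.5375242   0.82885391  1.85969662 -0.47997228  0.95662934
 -1.07167267]
spool [array([ 0.596, -0.297,  0.029])]
lens_ring []
```

step_arm(
  plan=[
    [0,0,0.03,0],
    [0,0,0.03,0],
    [-0.01,-0.02,0,10.6],
    [-0.015,-0.025,0,10.6],
    [-0.02,-0.025,0,10.6],
    [-0.02,-0.025,0,10.6],
    [-0.02,-0.025,0,10.6],
    [-0.02,-0.02,0,10.6],
  ],
)

```text
time: 28.25
ee_pos: [0.4712, -0.0403, 0.2127]
tool_rot: [0.0, 0.759, 0.651, 0.0]
force: [0.2, -0.3, -1.1]
opening: 0.0601
finger_force: 30.0
```

step_arm(
  plan=[
    [-0.0125,-0.02,0,10.6],
    [0,-0.02,-0.01,10.6],
    [0,0,-0.02,10.6],
    [0,0,-0.02,10.6],
    [0,0,-0.02,10.6],
    [0,0,-0.02,10.6],
    [0,0,-0.02,10.6],
    [0,0,-0.02,10.6],
  ],
)

```text
time: 29.25
ee_pos: [0.4596, -0.0792, 0.0821]
tool_rot: [0.0, 0.121, 0.993, 0.0]
force: [-0.3, 0.0, -1.7]
opening: 0.0599
finger_force: 30.0
```

step_arm(
  plan=[
    [0,0,-0.01,10.6],
    [0,0,0,10.6],
    [0,0,-0.02,10.4],
    [0,0,0,0],
  ],
)

```text
time: 29.75
ee_pos: [0.4585, -0.0793, 0.0519]
tool_rot: [-0.001, -0.149, 0.989, 0.0]
force: [-0.1, 0.1, -0.8]
opening: 0.0597
finger_force: 30.0
```

step_arm(
  plan=[
    [0,0,-0.02,0],
    [0,0,-0.018,0],
    [0,0,-0.009,0],
    [0,0,0,0],
  ],
)

```text
time: 30.25
ee_pos: [0.4594, -0.0792, 0.0056]
tool_rot: [-0.0, -0.15, 0.989, -0.0]
force: [-0.5, 0.0, 0.1]
opening: 0.0596
finger_force: 30.0
```

step_arm(
  plan=[
    [0,0,0,0],
    [0,0,0,0],
    [0,0,0,0],
  ],
  hand=0.85,
)

```text
time: 30.62
ee_pos: [0.4599, -0.0791, 0.0061]
tool_rot: [0.001, -0.15, 0.989, -0.0]
force: [0.4, 0.3, 0.0]
opening: 0.0781
finger_force: 0.0
```

step_arm(
  plan=[
    [0,0,0.03,0],
    [0,0,0.04,0],
    [0,0,0.04,0],
    [0,0,0.03,0],
    [0,0,0,0],
  ],
)

```text
time: 31.25
ee_pos: [0.4612, -0.0792, 0.1478]
tool_rot: [0.003, -0.15, 0.989, -0.0]
force: [1.0, -0.2, -0.4]
opening: 0.0783
finger_force: 0.0
```

Run:
```python
from h import *
from scipy.optimize import least_squares
s=get_state(); print(s['ee_pos'],s['force'],s['opening'])
Z={}
for n in('side','scene','wrist'):
    im=cam(n); cv2.imwrite(f'pics/{n}10.png',im['pixels']); L=[(np.round(d['extent'],1).tolist(),round(d['conf'],2)) for d in cams.find_in('cup',n)]
    c=np.array([.459,-.079,.03]); print(n,proj(im,c).round(),L)
    for lab,ext in(('lying',(.03,.021,.06)),('up',(.03,.03,.042))):
        P=np.array([proj(im,[*(c[:2]+i*ext[0]*ex[:2]+j*ext[1]*ey[:2]),k*ext[2]]) for i in(-1,1) for j in(-1,1) for k in(0,1)]); print(lab,P.min(0).round(),P.max(0).round())
```

```text
[ 0.46116488 -0.07915196  0.1477975 ] [ 0.98112315 -0.18596228 -0.36151296] 0.07829047308063831
side [264. 265.] [([258.7, 245.9, 282.7, 283.2], 0.98), ([276.6, 372.0, 320.4, 418.6], 0.72), ([177.8, 321.2, 211.9, 366.2], 0.56)]
lying [251. 246.] [276. 283.]
up [248. 250.] [279. 284.]
scene [264. 219.] [([203.4, 163.3, 224.1, 190.5], 0.95), ([262.0, 233.8, 371.3, 259.5], 0.74), ([253.6, 210.6, 275.1, 237.1], 0.64), ([139.9, 204.8, 165.7, 227.5], 0.57)]
lying [253. 206.] [275. 231.]
up [253. 208.] [275. 233.]
wrist [280. 210.] [([243.5, 190.8, 314.7, 255.9], 0.89)]
lying [242. 181.] [317. 243.]
up [244. 172.] [315. 245.]
```

Run:
```python
from h import *
from scipy.optimize import least_squares
obs={'side':[258.7,245.9,282.7,283.2],'scene':[253.6,210.6,275.1,237.1],'wrist':[243.5,190.8,314.7,255.9]}
I={n:cam(n) for n in obs}
def f(x,e,names):
    r=[]
    for n in names:
        P=np.array([proj(I[n],[*(x[:2]+i*e[0]*ex[:2]+j*e[1]*ey[:2]),k*e[2]]) for i in(-1,1) for j in(-1,1) for k in(0,1)]); r+=list(np.r_[P.min(0),P.max(0)]-obs[n])
    return r
for lab,e in(('lying',(.03,.021,.06)),('up',(.03,.03,.042))):
    r=least_squares(f,[.46,-.08],args=(e,list(obs)),loss='soft_l1'); print(lab,r.x,r.cost,np.round(f(r.x,e,obs),1))
x=least_squares(f,[.46,-.08],args=((.03,.021,.06),list(obs)),loss='soft_l1').x
t=get_state()['ee_pos'][:2]; print('centre rel tcp: along ex',(x-t)@ex[:2],'ey',(x-t)@ey[:2])
```

```text
lying [ 0.47093967 -0.07674772] 10.066676703601434 [-2.8 -0.6 -1.9 -1.1 -0.3 -2.1 -0.2 -2.9 -2.1  2.2  0.6  0.1]
up [ 0.47255814 -0.07559744] 14.852323691850208 [-5.1  2.6  1.9 -0.3 -0.1  0.7  0.4 -0.3  0.8 -4.9 -0.7  3.6]
centre rel tcp: along ex -0.0012611959892042366 ey -0.012027227573084791
```

The cup lies on its side as planned, mouth towards the robot. I'll regrip it high and slightly towards its bottom so it can be pivoted back upright.

step_arm(
  plan=[
    [0.0146,0.0035,-0.02,0],
    [0,0,-0.035,0],
    [0,0,-0.035,0],
    [0,0,-0.02,0],
    [0,0,0,0],
  ],
)

```text
time: 32.33
ee_pos: [0.4727, -0.0756, 0.0341]
tool_rot: [-0.002, -0.15, 0.989, 0.0]
force: [-0.4, -0.1, -0.0]
opening: 0.0782
finger_force: 0.0
```

step_arm(
  plan=[
    [0,0,0,0],
    [0,0,0,0],
    [0,0,0,0],
  ],
  hand=0,
)

```text
time: 32.7
ee_pos: [0.4749, -0.0756, 0.0365]
tool_rot: [0.001, -0.151, 0.989, -0.0]
force: [-0.2, -0.2, 3.7]
opening: 0.06
finger_force: 29.9
```

step_arm(
  plan=[
    [0,0,0.04,0],
    [0,0,0.05,0],
    [0,0,0.055,0],
    [0,0,0.045,0],
    [0,0,0,0],
  ],
)

```text
time: 33.33
ee_pos: [0.4762, -0.0758, 0.2292]
tool_rot: [0.004, -0.151, 0.989, -0.0]
force: [-0.3, -0.5, -1.4]
opening: 0.0599
finger_force: 29.9
```

step_arm(
  plan=[
    [0.03,0.01,0,0],
    [0.045,0.0135,0,0],
    [0.05,0.0145,0,0],
    [0.05,0.0145,0,0],
    [0.04,0.012,0,0],
    [0.0267,0.007,-0.01,0],
    [0,0,-0.03,0],
    [0,0,0,0],
  ],
)

```text
time: 34.33
ee_pos: [0.713, -0.004, 0.1807]
tool_rot: [-0.004, -0.151, 0.989, 0.0]
force: [-0.8, 0.3, -2.1]
opening: 0.06
finger_force: 29.9
```

step_arm(
  plan=[
    [0,0,-0.03,0],
    [0,0,-0.025,0],
    [0,0,-0.01,0],
    [0,0,0,0],
  ],
)

```text
time: 34.83
ee_pos: [0.7162, -0.0041, 0.1216]
tool_rot: [0.001, -0.15, 0.989, 0.0]
force: [-0.9, 0.2, -1.3]
opening: 0.06
finger_force: 30.0
```

step_arm(
  plan=[
    [0,0,-0.003,0],
    [0,0,-0.002,0],
    [0,0,0,0],
  ],
)

```text
time: 35.2
ee_pos: [0.7179, -0.0039, 0.1202]
tool_rot: [0.003, -0.15, 0.989, 0.0]
force: [-1.9, 1.2, 12.5]
opening: 0.0597
finger_force: 30.0
```

step_arm(
  plan=[
    [0.004,0.0012,-0.002,0],
    [0.004,0.0012,-0.002,0],
    [0.004,0.0012,-0.0025,0],
    [0,0,0,0],
  ],
)

```text
time: 35.7
ee_pos: [0.7302, -0.0, 0.1132]
tool_rot: [0.003, -0.151, 0.989, 0.0]
force: [-1.1, 1.2, 10.9]
opening: 0.0595
finger_force: 30.0
```

step_arm(
  plan=[
    [0.0035,0.001,-0.003,0],
    [0.0035,0.001,-0.003,0],
    [0.003,0.001,-0.0035,0],
    [0,0,0,0],
  ],
)

```text
time: 36.2
ee_pos: [0.7406, 0.0031, 0.1035]
tool_rot: [0.003, -0.151, 0.989, 0.0]
force: [0.2, 1.2, 8.1]
opening: 0.0598
finger_force: 30.0
```

step_arm(
  plan=[
    [0.003,0.0008,-0.004,0],
    [0.002,0.0008,-0.004,0],
    [0.002,0.0006,-0.004,0],
    [0,0,0,0],
  ],
)

```text
time: 36.7
ee_pos: [0.7486, 0.0054, 0.092]
tool_rot: [0.005, -0.151, 0.989, -0.0]
force: [3.8, 1.1, 8.5]
opening: 0.0601
finger_force: 30.0
```

step_arm(
  plan=[
    [0.001,0.0003,-0.004,0],
    [0.001,0.0003,-0.004,0],
    [0.001,0,-0.004,0],
    [0,0,0,0],
  ],
)

```text
time: 37.2
ee_pos: [0.7529, 0.0065, 0.0807]
tool_rot: [0.006, -0.151, 0.989, -0.0]
force: [5.5, 2.7, 8.6]
opening: 0.0599
finger_force: 30.0
```

step_arm(
  plan=[
    [0.004,0.001,0.005,0],
    [0.005,0.0015,0.02,0],
    [0,0,0.04,0],
    [0,0,0.05,0],
    [0,0,0.03,0],
    [0,0,0,0],
  ],
)

```text
time: 37.95
ee_pos: [0.758, 0.0073, 0.2235]
tool_rot: [0.002, -0.15, 0.989, -0.0]
force: [0.5, -0.2, -0.8]
opening: 0.0599
finger_force: 30.0
```

Run:
```python
from h import *
s=get_state(); print(s['ee_pos'],s['force'],s['joint_pos'])
import h
h.ey=-h.ey
im=cam('wrist'); print([d['extent'] for d in cams.find_in('cup','wrist')])
def bb(th,pb,pk):
    t=np.radians(th); o=ey; o=-h.ey; up=np.cos(t)*ez+np.sin(t)*o; b=np.cos(t)*o-np.sin(t)*ez
    P=[s['ee_pos']+.013*ez+i*.03*ex+(j*.03-pb)*b+(k-pk)*up for i in(-1,1) for j in(-1,1) for k in(0,.042)]
    Q=np.array([proj(im,p) for p in P]); return np.r_[Q.min(0),Q.max(0)].round(),min(p[2] for p in P)-s['ee_pos'][2]
for th in(20,35,50,65): print(th,bb(th,-.02,.018))
```

```text
[0.75800156 0.007347   0.22353029] [ 0.47473326 -0.20700832 -0.79136715] [-0.23529864  0.65585095  0.30308577  1.30263542 -0.19604747  1.20723034
  1.94994336]
[[211.5, 157.3, 349.9, 297.1]]
20 (array([213., 165., 346., 297.]), np.float64(-0.021015474340429774))
35 (array([212., 163., 347., 292.]), np.float64(-0.030423558614754126))
50 (array([213., 167., 347., 300.]), np.float64(-0.03687239913030657))
65 (array([214., 178., 346., 306.]), np.float64(-0.039922518063165074))
```

step_arm(
  plan=[
    [-0.03,-0.01,0,0],
    [-0.045,-0.015,0,0],
    [-0.05,-0.017,0,0],
    [-0.05,-0.017,0,0],
    [-0.05,-0.017,0,0],
    [-0.04,-0.013,-0.02,0],
    [-0.023,-0.008,-0.04,0],
    [0,0,-0.05,0],
  ],
)

```text
time: 39.05
ee_pos: [0.4663, -0.0897, 0.109]
tool_rot: [-0.0, -0.15, 0.989, 0.0]
force: [0.6, 0.3, -0.9]
opening: 0.0595
finger_force: 30.0
```

step_arm(
  plan=[
    [0,0,-0.04,0],
    [0,0,-0.02,0],
    [0,0,-0.012,0],
    [0,0,-0.006,0],
    [0,0,0,0],
  ],
)

```text
time: 39.67
ee_pos: [0.4687, -0.0892, 0.0325]
tool_rot: [-0.0, -0.15, 0.989, 0.0]
force: [0.4, -0.4, -0.8]
opening: 0.0598
finger_force: 30.0
```

step_arm(
  plan=[
    [0,0,-0.004,0],
    [0,0,-0.004,0],
    [0,0,-0.004,0],
    [0,0,0,0],
  ],
)

```text
time: 40.17
ee_pos: [0.4703, -0.0889, 0.0215]
tool_rot: [0.001, -0.151, 0.989, 0.0]
force: [0.5, 2.2, 7.0]
opening: 0.0597
finger_force: 30.0
```

step_arm(
  plan=[
    [0,0,-0.004,0],
    [0,0,-0.003,0],
    [0,0,-0.003,0],
    [0,0,0,0],
  ],
)

```text
time: 40.67
ee_pos: [0.4756, -0.0873, 0.0137]
tool_rot: [0.006, -0.151, 0.988, -0.0]
force: [5.9, 7.3, 17.1]
opening: 0.0599
finger_force: 30.0
```

step_arm(
  plan=[
    [0,0,-0.003,0],
    [0,0,-0.002,0],
    [0,0,0,0],
  ],
)

```text
time: 41.05
ee_pos: [0.4774, -0.0867, 0.0093]
tool_rot: [0.008, -0.152, 0.988, -0.0]
force: [8.9, 8.3, 17.7]
opening: 0.0598
finger_force: 30.0
```

step_arm(
  plan=[
    [0,0,-0.002,0],
    [0,0,-0.001,0],
    [0.003,0.001,0.003,0],
    [0.002,0,0.003,0],
    [0,0,0,0],
  ],
)

```text
time: 41.68
ee_pos: [0.4732, -0.0885, 0.0083]
tool_rot: [-0.0, -0.15, 0.989, -0.0]
force: [0.2, -0.4, -2.0]
opening: 0.0596
finger_force: 30.0
```

step_arm(
  plan=[
    [0,0,0,0],
    [0,0,0,0],
    [0,0,0,0],
  ],
  hand=0.85,
)

```text
time: 42.05
ee_pos: [0.4737, -0.0883, 0.0085]
tool_rot: [-0.0, -0.15, 0.989, 0.0]
force: [1.3, -0.0, -0.0]
opening: 0.0781
finger_force: 0.0
```

step_arm(
  plan=[
    [0,0,0.03,0],
    [0,0,0.05,0],
    [0,0,0.06,0],
    [0,0,0.06,0],
    [0,0,0,0],
  ],
)

```text
time: 42.68
ee_pos: [0.4768, -0.0886, 0.213]
tool_rot: [0.005, -0.151, 0.989, -0.001]
force: [0.2, 0.8, 0.1]
opening: 0.0777
finger_force: 0.0
```

Run:
```python
from h import *
from scipy.optimize import least_squares
obs={};I={}; s=get_state(); print(s['ee_pos'],s['tool_rot'])
for n in('side','scene','wrist'):
    I[n]=cam(n); cv2.imwrite(f'pics/{n}12.png',I[n]['pixels']); L=[d['extent'] for d in cams.find_in('cup',n) if d['conf']>.3]
    c=proj(I[n],[.477,-.087,.025]); L=[e for e in L if abs((e[0]+e[2])/2-c[0])<25 and abs((e[1]+e[3])/2-c[1])<25]; print(n,c.round(),np.round(L,1).tolist())
    if L: obs[n]=L[0]
def f(x,e):
    r=[]
    for n in obs:
        P=np.array([proj(I[n],[*(x[:2]+i*e[0]*ex[:2]+j*e[1]*ey[:2]),k*e[2]]) for i in(-1,1) for j in(-1,1) for k in(0,1)]); r+=list(np.r_[P.min(0),P.max(0)]-obs[n])
    return r
for lab,e in(('lying',(.03,.021,.06)),('up',(.03,.03,.042))):
    r=least_squares(f,[.47,-.08],args=(e,),loss='soft_l1'); print(lab,r.x,r.cost,np.round(f(r.x,e),1))
```

```text
[ 0.47675519 -0.08855385  0.21303109] [ 4.85620291e-03 -1.50512248e-01  9.88596073e-01 -5.32921907e-04]
side [271. 268.] [[252.1, 253.9, 280.6, 285.6]]
scene [260. 224.] [[248.2, 209.7, 271.6, 234.4]]
wrist [280. 198.] [[252.7, 151.2, 307.8, 211.6]]
lying [ 0.46270254 -0.0918213 ] 26.71389644304943 [ 0.9 -3.9 -2.4  1.6  0.8 -3.6 -1.  -2.8 -4.1 11.9  2.  -0.3]
up [ 0.45923226 -0.09211123] 9.859132520769704 [-3.3 -0.1 -0.5  3.   1.  -1.9 -0.6 -1.5 -2.   1.1  1.4  0.5]
```

step_arm(
  plan=[
    [0.03,0.01,0,0],
    [0.045,0.0155,0.005,0],
    [0.045,0.0155,0.005,0],
    [0.035,0.012,0,0],
    [0.0156,0.005,0,0],
    [0,0,0,0],
  ],
  hand=0.5,
)

```text
time: 43.72
ee_pos: [0.6443, -0.0297, 0.2164]
tool_rot: [-0.002, -0.151, 0.989, -0.0]
force: [-0.2, -0.5, -0.4]
opening: 0.0459
finger_force: 0.0
```

Run:
```python
from h import *
s=get_state(); print(s['ee_pos'])
g=cv2.imread('pics/wrist12.png')[170:205,265:300]; print('cup interior std',g.std(),g.mean())
im=cam('wrist'); cv2.imwrite('pics/w13.png',im['pixels'])
for n in('handle','pointer','ball0_center'): print(n,[(np.round(d['extent'],1).tolist(),round(d['conf'],2)) for d in cams.find_in(n,'wrist')])
def box(c,e,z0,z1):
    P=np.array([proj(im,[*(D+(c[0]+i*e[0])*ex[:2]+(c[1]+j*e[1])*ey[:2]),z]) for i in(-1,1) for j in(-1,1) for z in(z0,z1)]); return np.r_[P.min(0),P.max(0)].round(1)
print('pred handle',box((-.145,0),(.007,.015),.148,.148),'pointer',box((-.199,-.056),(.005,.011),.085,.094))
hsv=cv2.cvtColor(im['pixels'],cv2.COLOR_BGR2HSV); g=hsv[...,2]
m=((hsv[...,0]>15)&(hsv[...,0]<32)&(hsv[...,1]>150)&(g>60)).astype(np.uint8)
n,l,st,ce=cv2.connectedComponentsWithStats(m); print([(st[i].tolist(),ce[i].round(1).tolist()) for i in range(1,n) if st[i,4]>30])
m=(g<30).astype(np.uint8); m[280:]=0; n,l,st,ce=cv2.connectedComponentsWithStats(m); print([(st[i].tolist(),ce[i].round(1).tolist()) for i in range(1,n) if st[i,4]>150])
```

```text
[ 0.64430195 -0.02968475  0.21635735]
cup interior std 23.034957165721778 70.00027210884353
handle [([261.2, 159.9, 558.6, 250.0], 0.71)]
pointer [([444.1, 205.9, 464.2, 221.6], 0.67)]
ball0_center [([417.0, 213.6, 436.3, 230.4], 0.58), ([261.0, 162.8, 560.0, 249.8], 0.5)]
pred handle [268.6 208.6 287.  245.8] pointer [217.2 251.5 229.7 275.9]
[([158, 317, 7, 30, 61], [160.9, 329.7]), ([396, 321, 8, 19, 57], [399.1, 330.1]), ([157, 346, 8, 22, 75], [159.8, 356.8]), ([394, 348, 10, 21, 88], [399.5, 358.4])]
[([247, 27, 57, 10, 399], [276.3, 31.8]), ([270, 191, 17, 51, 736], [277.8, 216.6]), ([214, 241, 25, 39, 612], [229.3, 263.6]), ([322, 241, 25, 39, 610], [330.7, 263.4])]
```

Run:
```python
from h import *
im=cam('wrist')
for z in(.15,.1,.0): print(z,proj(im,[*D,z]).round(),proj(im,[*(D+.023*ex[:2]),z]).round(),proj(im,[*(D-.023*ex[:2]),z]).round())
g=cv2.cvtColor(im['pixels'],cv2.COLOR_BGR2GRAY)
for v in range(190,250,5): print(v,[int(g[v:v+5,u:u+5].mean()) for u in range(385,475,5)])
w=cv2.cvtColor(cv2.imread('pics/wrist12.png'),cv2.COLOR_BGR2GRAY)
print('cup'); 
for v in range(150,214,4): print(v,[int(w[v:v+4,u:u+4].mean()) for u in range(250,312,4)])
```

```text
0.15 [467. 229.] [497. 229.] [437. 229.]
0.1 [436. 212.] [461. 212.] [412. 212.]
0.0 [398. 191.] [417. 191.] [379. 191.]
190 [75, 75, 98, 129, 124, 118, 120, 132, 81, 69, 113, 126, 103, 67, 74, 96, 116, 122]
195 [76, 76, 122, 126, 124, 117, 132, 119, 74, 76, 126, 136, 72, 93, 126, 113, 117, 123]
200 [76, 92, 131, 127, 119, 118, 97, 104, 98, 79, 86, 93, 59, 101, 135, 118, 110, 126]
205 [75, 116, 129, 128, 118, 117, 97, 138, 129, 66, 90, 112, 79, 85, 107, 74, 108, 127]
210 [77, 129, 130, 130, 121, 123, 84, 112, 99, 62, 112, 143, 115, 125, 138, 84, 117, 129]
215 [85, 133, 131, 131, 125, 139, 86, 71, 99, 86, 96, 117, 93, 109, 114, 83, 131, 132]
220 [96, 134, 132, 132, 132, 132, 80, 95, 139, 129, 132, 137, 108, 67, 66, 110, 136, 134]
225 [102, 134, 134, 133, 135, 133, 119, 88, 117, 122, 124, 95, 71, 72, 99, 134, 130, 129]
230 [101, 135, 133, 134, 136, 136, 137, 127, 98, 86, 78, 82, 94, 121, 128, 134, 129, 128]
235 [99, 135, 134, 135, 136, 136, 137, 137, 137, 133, 131, 133, 136, 135, 131, 131, 129, 129]
240 [95, 136, 135, 136, 136, 137, 137, 137, 138, 136, 136, 137, 137, 135, 134, 134, 133
[... 555 characters left out ...]
1, 50, 68, 87, 88, 89, 89, 61, 43, 76, 105, 140]
178 [72, 40, 41, 50, 52, 52, 82, 88, 88, 89, 86, 55, 41, 77, 109, 139]
182 [75, 40, 42, 50, 50, 58, 87, 88, 89, 91, 88, 59, 43, 73, 109, 140]
186 [78, 41, 47, 57, 58, 82, 89, 91, 94, 96, 96, 64, 45, 74, 108, 141]
190 [79, 42, 48, 58, 69, 95, 93, 97, 97, 96, 94, 63, 44, 75, 110, 140]
194 [84, 47, 41, 55, 77, 92, 92, 92, 91, 92, 93, 63, 45, 83, 112, 141]
198 [83, 49, 30, 34, 49, 54, 56, 56, 58, 57, 55, 41, 33, 85, 114, 140]
202 [84, 49, 24, 24, 30, 32, 31, 30, 33, 31, 31, 31, 30, 86, 114, 141]
206 [85, 53, 53, 52, 71, 86, 84, 85, 86, 85, 84, 85, 85, 89, 117, 141]
210 [102, 90, 101, 104, 113, 116, 114, 113, 115, 115, 117, 117, 116, 117, 130, 141]
```

step_arm(
  plan=[
    [0.003,-0.0007,-0.03,0],
    [0,0,-0.035,0],
    [0,0,-0.03,0],
    [0,0,-0.0095,0],
    [0,0,0,0],
  ],
)

```text
time: 44.6
ee_pos: [0.6472, -0.0311, 0.1143]
tool_rot: [-0.0, -0.15, 0.989, 0.0]
force: [-0.3, 0.3, 0.9]
opening: 0.046
finger_force: 0.0
```

step_arm(
  plan=[
    [0,0,0,0],
    [0,0,0,0],
    [0,0,0,0],
    [0,0,0,0],
  ],
  hand=0,
)

```text
time: 45.1
ee_pos: [0.6475, -0.0303, 0.1147]
tool_rot: [0.0, -0.151, 0.989, 0.0]
force: [-1.9, 1.2, 2.4]
opening: 0.0139
finger_force: 30.0
```

Run:
```python
from h import *
s=get_state(); print(s['ee_pos'],s['force'],'local',(s['ee_pos'][:2]-D)@ex[:2],(s['ee_pos'][:2]-D)@ey[:2])
for n in('side','scene'):
    im=cam(n); hsv=cv2.cvtColor(im['pixels'],cv2.COLOR_BGR2HSV)
    m=((hsv[...,0]>15)&(hsv[...,0]<32)&(hsv[...,1]>130)&(hsv[...,2]>120)).astype(np.uint8)
    k,l,st,ce=cv2.connectedComponentsWithStats(m); p=proj(im,[*(D-.2*ex[:2]-.056*ey[:2]),.09]); print(n,p.round(1),[(st[i].tolist(),ce[i].round(1).tolist()) for i in range(1,k) if st[i,4]>5 and np.hypot(*(ce[i]-p))<20])
    for i in range(1,k):
        if st[i,4]>5 and np.hypot(*(ce[i]-p))<20:
            w=at_z(im,*ce[i],.090); print('local',(w[:2]-D)@ex[:2],(w[:2]-D)@ey[:2])
    # handle extents
    print([(np.round(d['extent'],1).tolist(),round(d['conf'],2)) for d in cams.find_in('pointer',n)])
```

```text
[ 0.64753939 -0.03031436  0.11465816] [-1.89495851  1.23821917  2.36544965] local -0.1449810973835098 -0.00014838015142363707
side [364.8 236.2] []
[([358.4, 232.2, 368.8, 240.3], 0.38)]
scene [247.5 269.7] []
[]
```

Run:
```python
from h import *
I={n:cam(n) for n in('side','scene')}
for n,f in(('side','side0'),('scene','scene0'),('side',None),('scene',None)):
    im=I[n]; px=cv2.imread(f'pics/{f}.png') if f else im['pixels']
    p=proj(im,[*(D-.2*ex[:2]-.056*ey[:2]),.09]).astype(int); x0,y0=p-14
    c=px[y0:y0+28,x0:x0+28].astype(float); w=np.clip(c[...,2]-c[...,0]-30,0,None)
    if n=='side': w*= (np.add.outer(np.arange(28),np.zeros(28))>0)
    yy,xx=np.mgrid[y0:y0+28,x0:x0+28]; u,v=(w*xx).sum()/w.sum(),(w*yy).sum()/w.sum()
    q=at_z(im,u,v,.0905); print(n,f,w.max(),(w>20).sum(),round(u,1),round(v,1),'local',((q[:2]-D)@ex[:2]).round(4),((q[:2]-D)@ey[:2]).round(4))
    P=np.array([proj(im,[*(D+(-.2+i*.005)*ex[:2]+(-.056+j*.011)*ey[:2]),z]) for i in(-1,1) for j in(-1,1) for z in(.085,.094)]); print(P.min(0).round(1),P.max(0).round(1), np.argwhere(w>20).min(0)[::-1]+[x0,y0],np.argwhere(w>20).max(0)[::-1]+[x0,y0])
```

```text
side side0 79.0 27 363.6 235.6 local -0.1974 -0.054
[359.8 232.5] [369.8 240.2] [360 234] [367 238]
scene scene0 74.0 25 247.9 268.5 local -0.1987 -0.0522
[245.3 265.4] [249.8 274.4] [246 265] [249 272]
side None 56.0 22 363.5 235.7 local -0.1977 -0.0535
[359.8 232.5] [369.8 240.2] [360 234] [367 238]
scene None 50.0 21 248.0 268.6 local -0.1986 -0.0526
[245.3 265.4] [249.8 274.4] [247 265] [249 272]
```

step_arm(
  plan=[
    [0.0014,-0.0045,0,0],
    [0.0027,-0.0087,0,0],
    [0.0032,-0.0102,0,0],
    [0.0032,-0.0102,0,0],
    [0.0032,-0.0102,0,0],
    [0.0027,-0.0087,0,0],
    [0,0,0,0],
    [0,0,0,0],
  ],
)

```text
time: 46.4
ee_pos: [0.6635, -0.0815, 0.1146]
tool_rot: [-0.0, -0.151, 0.989, 0.001]
force: [-3.9, 5.4, 6.9]
opening: 0.0138
finger_force: 30.0
```

Run:
```python
from h import *
for _ in range(3):
    s=get_state(); print(s['ee_pos'].round(4) if hasattr(s['ee_pos'],'round') else s['ee_pos'],s['force'],'local',(np.array(s['ee_pos'])[:2]-D)@ex[:2],(np.array(s['ee_pos'])[:2]-D)@ey[:2]); cams.get_image('side')
im=cam('wrist'); cv2.imwrite('pics/w14.png',im['pixels']); c=im['pixels'].astype(float); w=np.clip(c[...,2]-c[...,0]-30,0,None)
p=proj(im,[*(D-.198*ex[:2]-.056*ey[:2]),.09]); print('pred ptr',p, 'handle plane',proj(im,[*np.array(s['ee_pos'])[:2],.148]))
m=(w>25).astype(np.uint8); k,l,st,ce=cv2.connectedComponentsWithStats(m)
for i in range(1,k):
    if st[i,4]>15 and st[i,1]<300: q=at_z(im,*ce[i],.09); print(st[i],ce[i].round(1),((q[:2]-D)@ex[:2]).round(4),((q[:2]-D)@ey[:2]).round(4))
for n in('side','scene'):
    im=cam(n); cv2.imwrite(f'pics/{n}14.png',im['pixels']); print(n,[(np.round(d['extent'],1).tolist(),round(d['conf'],2)) for d in cams.find_in('ball0_center',n)],'tray',proj(im,[*D,.02]).round())
```

```text
[ 0.6635 -0.0815  0.1146] [-3.89613416  5.39556266  6.89103513] local -0.198600017923133 -0.0002205783176117063
[ 0.6635 -0.0814  0.1146] [-5.06970097  5.13356627  6.788273  ] local -0.19855348215526755 -0.0002423739800863653
[ 0.6635 -0.0814  0.1146] [-3.75412039  5.36497478  6.31756686] local -0.19851019498006953 -0.00021490625540234468
pred ptr [280.20694127 320.82757149] handle plane [279.79654124 287.69241   ]
[   0    0   39   86 2804] [16.5 41. ] -0.3426 0.1171
[ 40   7  48  79 492] [74.4 44.1] -0.3112 0.1156
side [] tray [310. 212.]
scene [] tray [319. 265.]
```

step_arm(
  plan=[
    [0.0002,-0.0007,0,0],
    [0,0,0,0],
    [0,0,0,0],
    [0,0,0,0],
  ],
)

```text
time: 47.3
ee_pos: [0.6637, -0.0819, 0.1146]
tool_rot: [-0.0, -0.151, 0.989, 0.001]
force: [-4.6, 6.1, 7.3]
opening: 0.0138
finger_force: 30.0
```

Run:
```python
from h import *
s=get_state(); e=np.array(s['ee_pos'])[:2]; print('local',(e-D)@ex[:2],s['finger_force'],s['time'])
for n in('side','scene'):
    im=cam(n); a=cv2.imread(f'pics/{n}0.png').astype(int); b=im['pixels'].astype(int); c=cv2.imread(f'pics/{n}12.png').astype(int)
    for z,lab in((.02,'tray'),(.1,'throat')):
        u,v=proj(im,[*D,z]).astype(int); r=10
        for nm,x in(('start',a),('poured',c),('now',b)): y=x[v-r:v+r,u-r:u+r].mean(2); print(n,lab,nm,'std',y.std().round(1),'diff vs start',abs(y-a[v-r:v+r,u-r:u+r].mean(2)).mean().round(1))
# pointer again, handle visible?
    u,v=proj(im,[*(e),.14]); print('handle px',u.round(),v.round())
print([ (np.round(d['extent'],1).tolist(),round(d['conf'],2)) for d in (cams.get_image('wrist'),cams.find_in('ball0_center','wrist'))[1]])
im=cam('wrist'); g=cv2.cvtColor(im['pixels'],cv2.COLOR_BGR2GRAY); u,v=proj(im,[*D,.1]).astype(int); print(u,v)
im=cam('scene'); g=cv2.cvtColor(im['pixels'],cv2.COLOR_BGR2GRAY)
u,v=proj(im,[*D,.02]).astype(int)
for y in range(v-16,v+16,2): print(y,[int(g[y:y+2,x:x+2].mean()) for x in range(u-26,u+28,2)])
```

```text
local -0.19903081789815857 30.01102566719055 47.3
side tray start std 39.9 diff vs start 0.0
side tray poured std 42.5 diff vs start 8.7
side tray now std 45.4 diff vs start 18.9
side throat start std 27.4 diff vs start 0.0
side throat poured std 31.1 diff vs start 10.1
side throat now std 30.0 diff vs start 12.8
handle px 346.0 229.0
scene tray start std 16.5 diff vs start 0.0
scene tray poured std 17.0 diff vs start 3.3
scene tray now std 32.1 diff vs start 22.3
scene throat start std 29.8 diff vs start 0.0
scene throat poured std 29.6 diff vs start 14.1
scene throat now std 40.2 diff vs start 23.4
handle px 246.0 241.0
[]
605 250
249 [220, 220, 207, 161, 123, 98, 99, 99, 100, 102, 103, 102, 103, 101, 106, 109, 106, 107, 105, 105, 103, 96, 103, 102, 93, 113, 186]
251 [220, 220, 219, 190, 137, 99, 98, 99, 99, 101, 104, 108, 109, 109, 109, 111, 112, 111, 110, 113, 115, 114, 125, 169, 187, 192, 210]
253 [220, 219, 220, 218, 182, 128, 113, 117, 119, 119, 119, 123, 124, 126, 127, 127, 128, 129, 129, 129, 133, 143, 172, 208, 213, 210, 208]
255 [220, 219, 219, 220, 219, 202, 164, 148, 148
[... 1013 characters left out ...]
6, 121, 119, 113, 110, 118, 134]
271 [88, 84, 81, 83, 112, 126, 129, 147, 149, 141, 133, 128, 117, 112, 111, 110, 108, 107, 105, 105, 105, 106, 105, 104, 104, 112, 133]
273 [81, 79, 79, 78, 98, 108, 106, 105, 104, 104, 104, 104, 104, 104, 104, 104, 105, 105, 105, 105, 106, 106, 106, 106, 105, 104, 128]
275 [78, 79, 79, 78, 96, 106, 106, 105, 106, 105, 105, 105, 105, 105, 105, 105, 106, 105, 106, 106, 106, 106, 106, 106, 105, 95, 116]
277 [79, 79, 79, 79, 97, 106, 106, 106, 106, 106, 105, 107, 106, 106, 106, 106, 106, 106, 106, 106, 106, 105, 106, 106, 103, 90, 105]
279 [80, 80, 80, 78, 97, 107, 106, 106, 106, 106, 106, 105, 106, 104, 105, 104, 103, 103, 102, 101, 100, 99, 99, 99, 94, 86, 94]
```

Run:
```python
from h import *
im=cam('side'); u,v=proj(im,[*D,.1]).astype(int); t=proj(im,[*D,.02]).astype(int); print(u,v,t)
for nm,x in(('start',cv2.imread('pics/side0.png')),('poured',cv2.imread('pics/side12.png')),('now',im['pixels'])):
    g=cv2.cvtColor(x,cv2.COLOR_BGR2GRAY); print(nm)
    for y in range(v-8,v+10,2): print(y,[int(g[y:y+2,a:a+2].mean()) for a in range(u-14,u+16,2)])
```

```text
310 191 [309 212]
start
183 [147, 150, 152, 152, 148, 138, 131, 130, 133, 135, 143, 158, 167, 162, 147]
185 [138, 139, 137, 124, 106, 99, 96, 94, 96, 103, 126, 146, 160, 163, 153]
187 [124, 125, 119, 94, 86, 92, 95, 93, 92, 91, 98, 127, 144, 156, 158]
189 [101, 109, 105, 88, 98, 120, 129, 129, 127, 118, 99, 113, 127, 139, 163]
191 [79, 76, 81, 93, 111, 118, 124, 125, 123, 119, 106, 97, 87, 94, 138]
193 [85, 73, 73, 79, 83, 85, 88, 89, 88, 88, 87, 77, 71, 73, 103]
195 [96, 81, 75, 87, 91, 88, 86, 86, 90, 92, 89, 76, 71, 72, 79]
197 [129, 102, 80, 79, 88, 95, 98, 98, 96, 90, 78, 73, 75, 80, 89]
199 [144, 147, 120, 83, 73, 79, 88, 84, 78, 78, 80, 86, 95, 105, 115]
poured
183 [158, 160, 163, 163, 159, 148, 143, 140, 142, 145, 153, 168, 178, 173, 158]
185 [147, 148, 147, 143, 136, 122, 129, 110, 103, 110, 135, 156, 171, 174, 163]
187 [132, 133, 127, 115, 121, 111, 132, 125, 99, 97, 106, 136, 154, 167, 169]
189 [105, 116, 112, 92, 97, 96, 117, 124, 111, 126, 116, 124, 135, 149, 174]
191 [65, 81, 86, 94, 113, 109, 98, 101, 105, 121, 112, 104, 94, 101, 149]
193 [51, 74, 78, 80, 77, 75, 78, 8
[... 188 characters left out ...]
, 86, 94, 88, 81, 82, 85, 92, 102, 113, 124]
now
183 [143, 155, 164, 168, 164, 154, 147, 146, 149, 152, 160, 158, 100, 43, 25]
185 [152, 155, 154, 139, 119, 112, 110, 109, 110, 115, 141, 150, 103, 55, 45]
187 [140, 141, 135, 109, 105, 112, 115, 111, 105, 98, 108, 131, 94, 53, 44]
189 [122, 129, 125, 111, 115, 114, 109, 103, 96, 91, 97, 115, 87, 55, 49]
191 [108, 109, 100, 103, 106, 101, 100, 99, 98, 91, 95, 103, 79, 69, 92]
193 [101, 96, 88, 79, 75, 76, 79, 80, 80, 77, 79, 83, 83, 79, 106]
195 [109, 94, 89, 89, 85, 81, 78, 79, 82, 82, 78, 77, 89, 82, 86]
197 [145, 115, 94, 91, 91, 91, 92, 94, 94, 88, 75, 73, 82, 90, 101]
199 [161, 164, 136, 100, 90, 95, 99, 99, 96, 94, 87, 95, 107, 118, 130]
```

The blob texture of the balls in the throat is gone: the patch is smooth now, as at the start but without the plate. The shutter is open, the balls have dropped, and the handle is held level with the pointer, so I'll hand in.

```bash
python3 -c "
from cell import job_done; print(job_done())"
```

```text
the job is handed in; nothing more can be done
None
```

I handed the job in at about 48 s of the 72 s allowed: the cup was emptied into the funnel and stands upright on the bench, and the gripper holds the shutter at about 54 mm of pull, level with the brass pointer by my measurement (to 1–2 mm). The throat reads empty in the camera image, so the balls appear to have dropped, but I could not count all six in the tray.

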